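# Prepare a casting delivery: clamp the test bar, sort left and right hinge arms

## Task

Prepare this delivery of castings for sectioning. Take the test bar that stands upright on its square foot and lay it on its side in the V-cradle of the sectioning fixture, with the square foot in the gap between the cradle and the end stop; then swing the clamp arm over it as far as it goes and turn its black torque knob clockwise until the clutch first slips (the knob turns while the steel collar under it stands still), and no further. Lay all the hinge arms from the bench flat and side by side in the two teal trays, the left-hand ones in the tray on your left and the right-hand ones in the tray on your right (an arm lying on its flat side with its round eye pointing away from you is left-hand if its lug points left), and leave the other things on the bench alone.

Things in the scene. Friction and masses are not known exactly. Their poses are not given: they have to be found in the camera images.
- test_bar: cast aluminium test bar, 114 mm long, 160 g: a round shank of 18 mm dia on a square foot 28 x 28 x 14 mm. Stands upright at the start. Origin: centre of the underside of the foot; z runs along the shank to the free end (foot from z = 0 to 14 mm, shank from 14 to 114 mm)
- bar_seat (a point): point on the bar's axis 44 mm from the underside of the foot; it comes to the point cradle when the bar lies right
- bar_end (a point): centre of the free end of the bar, 114 mm from the underside of the foot
- fixture: sectioning fixture on a grey base plate 108 x 104 x 8 mm; fixed. Origin: under the middle of the cradle at bench height, z up. A steel V-cradle (90 degree V, 44 mm wide, top 43 mm high) runs along x from -25 to +25 mm. The bar's free end sticks out past the open +x end to about x = +70 mm: hold it there while laying it in. The clamp's post stands at x = 0, y = -50 mm
- end_stop (a point): middle of the end stop's inner face, at x = -49 mm in the fixture, 40 mm above the bench. The stop is a 6 mm plate, 36 mm wide, top 50 mm high; the gap between it and the cradle, for the bar's 14 mm foot, is 24 mm wide
- cradle (a point): middle of the cradle, on the axis of a bar that lies in the V, 40 mm above the bench
- clamp_swing (a joint): angle of the clamp arm about its post: 0 = over the cradle, against its stop (the knob then stands above point cradle). Starts swung open by 1.4 to 1.85 rad, clear of the cradle, towards the end stop's side; grows anticlockwise seen from above. Friction 0.08 N m, stays where left. Push the side of the arm: dragging it by the knob would turn the screw
- clamp_tab (a point): round end of the clamp arm (18 mm dia), 86 mm from the post's axis, 73 mm above the bench. The arm is 16 mm wide and lies 66 to 80 mm above the bench; the knob stands on it 50 mm from the post, so beyond the knob some 20 mm of the arm are free to be pushed
- knob (a point): centre of the black fluted torque knob, 34 mm dia, 24 mm high, from 84 to 108 mm above the bench; it does not rise or sink. White index lines on its top and side, a black one on the steel collar (35 mm dia, 4 mm high) right under it. Clockwise tightens
- clamp_screw (a joint): angle of the clamp screw with its collar, growing clockwise; 0 to 0.5 rad at the start. It drives the pad down by 3.5 mm a rad against 0.06 N m of friction; the pad meets the bar at about 1.7 rad
- clutch_slip (a joint): angle by which the knob has slipped round on the clamp screw, growing clockwise, about 0 at the start. The clutch drives the screw up to about 0.115 N m and slips at that torque, so it stays as it is until the pad presses on the bar
- clamp_pad: steel pressure pad, 14 mm dia, under the arm below the knob. Origin: its lower face, 55 mm above the bench when screwed right up (a lying bar's top is 49 mm up)
- tray_left: teal plastic tray on the left, for left-hand arms; it does not move. 100 x 160 x 14 mm, floor 2 mm and walls 3 mm thick. Origin: under its centre; x across (100 mm), y along (160 mm), z up
- tray_right: the same tray on the right, for right-hand arms; it does not move. Origin and axes as for tray_left
- hinge_l1: left-hand cast hinge arm, bare aluminium, 90 g, 60 x 32 mm, flat side down; may be absent (None). Origin: on the underside, middle of the straight web (14 mm wide, 12 mm high, free for 28 mm along x): grip it there. x runs along the web to the round eye (20 mm dia, 18 mm high, at x = +24 mm), z up; the lug (12 mm wide, 10 mm high) at x = -20 mm reaches from -6 to +25 mm along y
- hinge_l2: left-hand cast hinge arm, bare aluminium, 90 g, 60 x 32 mm, flat side down; may be absent (None). Origin: on the underside, middle of the straight web (14 mm wide, 12 mm high, free for 28 mm along x): grip it there. x runs along the web to the round eye (20 mm dia, 18 mm high, at x = +24 mm), z up; the lug (12 mm wide, 10 mm high) at x = -20 mm reaches from -6 to +25 mm along y
- hinge_l3: left-hand cast hinge arm, bare aluminium, 90 g, 60 x 32 mm, flat side down; may be absent (None). Origin: on the underside, middle of the straight web (14 mm wide, 12 mm high, free for 28 mm along x): grip it there. x runs along the web to the round eye (20 mm dia, 18 mm high, at x = +24 mm), z up; the lug (12 mm wide, 10 mm high) at x = -20 mm reaches from -6 to +25 mm along y
- hinge_r1: right-hand cast hinge arm, bare aluminium, 90 g, 60 x 32 mm, flat side down; may be absent (None). Origin: on the underside, middle of the straight web (14 mm wide, 12 mm high, free for 28 mm along x): grip it there. x runs along the web to the round eye (20 mm dia, 18 mm high, at x = +24 mm), z up; the lug (12 mm wide, 10 mm high) at x = -20 mm reaches from +6 to -25 mm along y
- hinge_r2: right-hand cast hinge arm, bare aluminium, 90 g, 60 x 32 mm, flat side down; may be absent (None). Origin: on the underside, middle of the straight web (14 mm wide, 12 mm high, free for 28 mm along x): grip it there. x runs along the web to the round eye (20 mm dia, 18 mm high, at x = +24 mm), z up; the lug (12 mm wide, 10 mm high) at x = -20 mm reaches from +6 to -25 mm along y
- hinge_r3: right-hand cast hinge arm, bare aluminium, 90 g, 60 x 32 mm, flat side down; may be absent (None). Origin: on the underside, middle of the straight web (14 mm wide, 12 mm high, free for 28 mm along x): grip it there. x runs along the web to the round eye (20 mm dia, 18 mm high, at x = +24 mm), z up; the lug (12 mm wide, 10 mm high) at x = -20 mm reaches from +6 to -25 mm along y
- timer: white bench timer, 60 x 70 x 23 mm, to be left alone; origin under its centre
- hex_key: black hex key, 28 x 84 x 6 mm, lying to the left of the fixture, to be left alone; origin under its centre
- loupe: stand loupe, 40 mm dia, 36 mm high, to the right of the fixture, to be left alone; origin under its centre
There are look-alikes about, which are no part of the job. Leave any purple look-alike of the test_bar alone.

How it is judged:
By the outcome, as a careful person would: the job done as asked, in the order asked, and still so for the second after the job is handed in, with the robot touching nothing.
Of hinge_l1, hinge_r1, hinge_l2, hinge_r2, hinge_l3, hinge_r3 only 4 to 6 are there at a start; the rules pass over those that are not, and their reading is None.
At some moment in a run one of hinge_l1, hinge_r1, hinge_l2, hinge_r2, hinge_l3, hinge_r3 may be knocked a few centimetres aside while the robot is not near it.
Once in a run the grip may slacken for a moment while it holds something.
It also fails if it takes over 208 s, if anything falls off the work surface, if the arm or the gripper's body presses on something with over 40 N, if the wrist force passes 120 N, or if a joint passes its speed limit or range.

## Robot

A 7-joint arm with a two-finger parallel gripper is mounted at the origin on a cart in front of the work surface, level with it; the furniture and walls round the work are solid. World frame = base frame: x ahead of the robot, y to its left, z up, the work surface at z = 0. Lengths are in m, angles in rad, forces in N, time in s.
With the tool pointing down it reaches from about 0.4 to 0.875 m from the base axis. Payload 19.3 kg.
Tool frame: the origin (TCP) lies midway between the tips of the shut fingers; the grasp point (between the pads) lies 19 mm behind it (bot.pinch_z is the distance from the TCP to the grasp point, in m); z points along the fingers, y is the direction in which the jaws open and shut (so a half turn about z gives the same grasp; the last joint's range is limited). The gripper opens to 85 mm and grips with 20 to 120 N. Pads are 22 mm wide; open, the fingers measure 114 mm over their backs; the gripper's body (76 mm by 85 mm) begins 54 mm behind the grasp point. The pads swing forward as they close: fully open they stand 13 mm farther back than shut.
Start: joints at [1.056, 0.521, -0.036, 1.599, 0.021, 1.021, -0.113], TCP at [0.269, -0.564, 0.231] pointing down, gripper open.
Joint ranges: [-2.91, 2.91], [-0.3, 2.13], [-1.5, 1.42], [0.17, 2.43], [-1.26, 4.41], [0.16, 1.93], [-2.52, 2.52]. Speed limits (rad/s): [1.89, 1.89, 2.39, 2.39, 3.01, 3.01, 3.01].

## Interface

Orientations are given as [roll, pitch, yaw] about the fixed x, y, z axes, in that order (R = Rz(yaw) Ry(pitch) Rx(roll)).
In Python, from workcell import bot gives the robot as it stands. The module is installed in compiled form; this text tells all that it offers.
- The arm moves only by the tool move_arm, never from a script. Its argument "moves" is text: rows parted by semicolons, each of 4 numbers parted by spaces: the shift along the tool's x, y, z in mm, then the turn about the tool's z in rad. In form: dx dy dz yaw; .... A call has exactly 10 rows; each row is the pose to reach, as a shift and turn from the pose commanded when the call began, along the tool's axes at that moment; what a row does not reach only later rows make up. A row lasts 1/12 s, in which the tool goes at most 41.7 mm and 7.16 degrees, less where a joint would pass 70% of its speed; a pose out of reach is approached as far as the arm can. A call with a gripper value outside its range is refused whole. "grip" is the opening, from 0 (shut) to 1 (fully open), set as the call begins (left out, the last holds). The fingers move at their own pace and stop on an object; "grip_force" is the grip in N (left out, the last holds). Time passes only in rows, so rows that repeat a pose let the fingers close, or fill a call up. It gives the time, the measured TCP pose, the force and the opening at its end, in the units of the state.
- bot.observe(): the state, without advancing time (a new reading comes with each control period).
- bot.grab_frame(name): name is "scene" or "top" or "wrist"; returns a dict with "frame" (400x640x3 uint8, red, green, blue), "z_map" (400x640 float32, m along the optical axis (not along the pixel's ray), 0 where there is no reading), "K" (3x3 intrinsics, pixels), "dist" ([k1, k2, p1, p2, k3] as OpenCV has them; the pictures are not rectified), "eye" and "attitude" of the camera in the world. Camera axes: x right, y up, looking along -z (the intrinsics and any distortion apply to the point x, -y, -z); pixel columns grow to the right and rows downward; lengths in m; the calibration is good to about 2 mm. A picture is of the moment at which its call begins.
- bot.job_done(): hands the job in, once; it reports no verdict.
Trained networks look in a picture, given as the dict that the camera call returned (one of the last four; its "shot" number tells which), for a name from the list of things; names that differ only in an ending like _2 or _b are one class to them, and where a whole thing is asked for, a point or a joint stands for the part that bears it (a point fixed in the world has none). Each returns a list of dicts, best first, with "conf" (0 to 1); they miss things now and then, are a little off and sometimes report something else, mostly with a low value. They report only what shows in the picture. A call takes as long as a camera call. They do not tell look-alikes from the thing itself.
- bot.search_frame(picture, label): "at" ([column, row] in pixels, amid what is visible of it).
- bot.pinpoint(picture, label): "at" ([column, row] in pixels: a listed point, or the origin of a listed thing).
The state is a dict: "clock": time; "qpos": joint angles; "qd": joint speeds; "joint_efforts": joint torques, N m; "position": TCP position; "tool_rot": TCP orientation; "force": force on the tool from outside, world axes, zero at the start; "moment": the same for the moment, N m; "grip_width": finger opening in m.
Only numpy, scipy, OpenCV 4.12 (cv2) and the standard library are available. Lean on these libraries where they do the work, as an engineer would, in place of code of your own. Each camera call takes 0.05 s, during which the arm holds its last target. There are 200 camera calls.

## Working session

There is one attempt and no reset: what is moved stays moved. The work goes in short steps, Python scripts to look and compute and a tool call to move; the robot and the scene stay as the last step left them, time stands still between calls to the robot, and variables do not carry over. Pictures are saved under pics/ and viewed, about 12 in all and at most 16, crops included, and the job is handed in when it is done.

Besides the shell and the picture viewer there is one more tool, called after "Call:" as name(argument=value, ...) on one line, values as JSON. move_arm: Moves the arm, as the interface text tells. Its arguments: {"type":"object","properties":{"moves":{"type":"string"},"grip":{"type":"number"},"grip_force":{"type":"number"}},"required":["moves"]}

```bash
mkdir -p pics
cat > h.py <<'E'
import numpy as np, cv2, sys
from workcell import bot
from scipy.spatial.transform import Rotation as R
def att(p):
    a=np.array(p["attitude"],float)
    if a.shape==(3,3): return a
    return R.from_euler('xyz',a).as_matrix() if a.size==3 else R.from_quat(a).as_matrix()
def ray(p,px):
    u=cv2.undistortPoints(np.array([[px]],float),np.array(p["K"],float),np.array(p["dist"],float))[0,0]
    return att(p)@np.array([u[0],-u[1],-1.0])
def at_z(p,px,z):
    d=ray(p,px);e=np.array(p["eye"]);return e+d*(z-e[2])/d[2]
def at_depth(p,px):
    c,r=int(round(px[0])),int(round(px[1]));w=p["z_map"][max(0,r-1):r+2,max(0,c-1):c+2];w=w[w>0]
    return np.array(p["eye"])+ray(p,px)*(np.median(w) if w.size else np.nan)
def proj(p,X):
    v=att(p).T@(np.array(X,float)-np.array(p["eye"]));
    q,_=cv2.projectPoints(np.array([[v[0],-v[1],-v[2]]]),np.zeros(3),np.zeros(3),np.array(p["K"],float),np.array(p["dist"],float));return q[0,0]
def cloud(p):
    H,W=p["z_map"].shape;g=np.stack(np.meshgrid(np.arange(W),np.arange(H)),-1).reshape(-1,1,2).astype(float)
    u=cv2.undistortPoints(g,np.array(p["K"],float),np.array(p["dist"],float))[:,0]
    d=np.c_[u[:,0],-u[:,1],-np.ones(len(u))]@att(p).T
    z=p["z_map"].reshape(-1,1);X=np.array(p["eye"])+d*z;X[z[:,0]<=0]=np.nan
    return X.reshape(H,W,3)
def save(p,n,box=None,s=1):
    im=p["frame"][:,:,::-1]
    if box: im=im[box[1]:box[3],box[0]:box[2]]
    cv2.imwrite("pics/"+n,cv2.resize(im,None,fx=s,fy=s,interpolation=cv2.INTER_CUBIC))
E
python3 - <<'E'
from h import *
np.set_printoptions(precision=3,suppress=True)
o=bot.observe();print(o["clock"],o["position"],o["tool_rot"],o["grip_width"],bot.pinch_z)
ims=[]
for n in("top","scene"):
    p=bot.grab_frame(n);print(n,p["eye"],p["attitude"],p["K"]);ims.append(p["frame"])
    for l in("test_bar","bar_end","fixture","end_stop","cradle","clamp_tab","knob","tray_left","tray_right","hinge_l1","hinge_r1","timer","hex_key","loupe"):
        for d in bot.pinpoint(p,l):
            if d["conf"]>.2: print(l,round(d["conf"],2),np.round(d["at"]),at_depth(p,d["at"]))
    save(p,n+"0.png",None,1.25)
E
```

```text
0.0 [ 0.269 -0.564  0.231] [-3.14   0.     0.445] 0.08525306786751433 0.0187
top [ 0.392 -0.262  0.946] [ 0.173 -0.016 -1.565] [[369.07    0.    324.084]
 [  0.    369.07  206.6  ]
 [  0.      0.      1.   ]]
test_bar 0.69 [385. 303.] [ 0.317 -0.423  0.036]
test_bar 0.54 [271. 249.] [ 0.447 -0.143  0.01 ]
test_bar 0.29 [292. 172.] [ 0.641 -0.194  0.033]
bar_end 0.78 [196. 227.] [0.489 0.015 0.114]
bar_end 0.6 [339. 199.] [ 0.555 -0.307  0.115]
bar_end 0.47 [394. 307.] [ 0.316 -0.427  0.113]
fixture 0.7 [291. 173.] [ 0.637 -0.191  0.038]
end_stop 0.93 [302. 180.] [ 0.616 -0.22   0.05 ]
cradle 0.6 [287. 163.] [ 0.664 -0.18   0.036]
clamp_tab 0.68 [335. 288.] [ 0.351 -0.304  0.011]
clamp_tab 0.27 [272. 213.] [ 0.538 -0.142  0.014]
knob 0.75 [319. 152.] [ 0.669 -0.261  0.107]
knob 0.51 [252. 121.] [ 0.791 -0.081 -0.001]
tray_left 0.71 [229. 180.] [ 0.624 -0.026  0.003]
tray_right 0.93 [371. 238.] [ 0.477 -0.395  0.002]
tray_right 0.32 [300. 177.] [ 0.635 -0.211  0.01 ]
hinge_l1 0.56 [333. 287.] [ 0.354 -0.299  0.014]
hinge_l1 0.48 [269. 250.] [ 0.443 -0.138  0.014]
hinge_l1 0.44 [297. 26
[... 893 characters left out ...]
6.] [ 0.661 -0.255  0.108]
tray_left 0.7 [240. 268.] [ 0.633 -0.021  0.002]
tray_right 0.57 [364. 210.] [ 0.482 -0.414  0.003]
hinge_l1 0.69 [357. 257.] [ 0.404 -0.201  0.005]
hinge_l1 0.52 [390. 245.] [ 0.347 -0.284  0.011]
hinge_l1 0.48 [329. 268.] [ 0.444 -0.13   0.006]
hinge_r1 0.75 [300. 279.] [ 0.481 -0.052  0.011]
hinge_r1 0.64 [328. 243.] [ 0.488 -0.206  0.015]
hinge_r1 0.59 [297. 257.] [ 0.532 -0.12   0.008]
timer 0.61 [326. 207.] [ 0.55  -0.302  0.051]
timer 0.55 [370. 190.] [ 0.51  -0.516  0.007]
hex_key 0.57 [330. 242.] [ 0.486 -0.209  0.015]
hex_key 0.38 [211. 236.] [ 0.781 -0.088  0.   ]
loupe 0.67 [269. 220.] [ 0.661 -0.189  0.036]
loupe 0.62 [332. 197.] [ 0.594 -0.425  0.005]
```

View pics/top0.png

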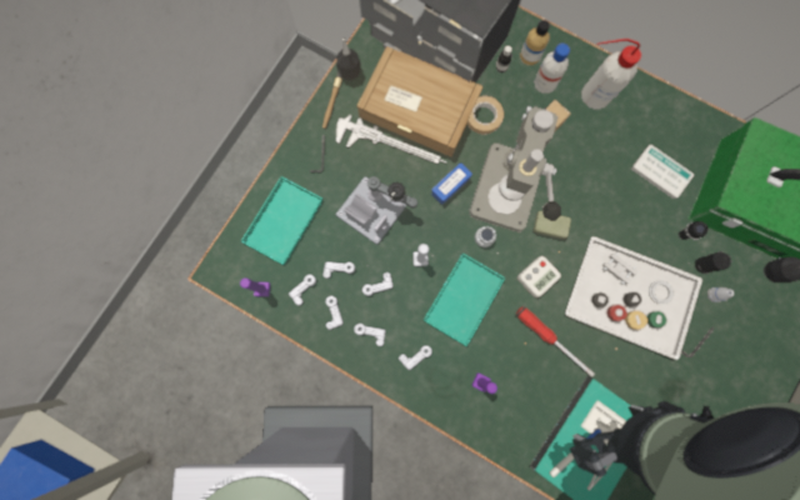

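View pics/scene0.png

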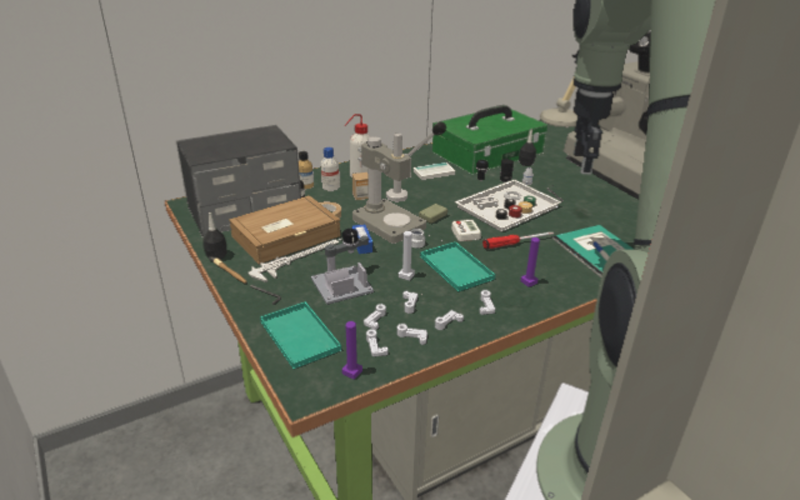

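The real test bar is the light one at top-picture px (420,255). The purple ones at (257,287) and (485,383) are look-alikes. Six hinge arms lie in front, the trays are at (283,220) and (465,300), and the fixture is at (372,210). Next I take a wrist view from above.

Call:
move_arm(moves="0 0 -30 0; 35 -20 -50 -0.05; 70 -40 -70 -0.1; 105 -60 -90 -0.15; 140 -80 -110 -0.2; 175 -100 -130 -0.25; 210 -120 -140 -0.3; 240 -140 -150 -0.35; 270 -155 -160 -0.4; 300 -170 -170 -0.45")

```text
clock: 2.33
position: [0.4672, -0.2797, 0.4024]
tool_rot: [3.141, 0.0, 0.897]
force: [0.3, -1.2, 0.8]
grip_width: 0.0854
```

Run:
```python
from h import *
np.set_printoptions(precision=3,suppress=True)
o=bot.observe();print(o["clock"],o["position"],o["tool_rot"],o["qpos"])
p=bot.grab_frame("wrist");print(p["eye"],p["attitude"],p["K"][0])
np.savez("w1.npz",**{k:p[k] for k in("frame","z_map","K","dist","eye","attitude")})
for l in("test_bar","bar_end","fixture","end_stop","cradle","clamp_tab","knob","tray_left","tray_right","hinge_l1","hinge_r1"):
    for d in bot.pinpoint(p,l):
        if d["conf"]>.3: print(l,round(d["conf"],2),np.round(d["at"]),at_depth(p,d["at"]))
save(p,"w1.png",None,1.25)
```

```text
2.3333 [ 0.467 -0.28   0.402] [3.141 0.    0.897] [ 0.63   0.264 -0.258  1.553  0.069  1.333 -0.309]
[ 0.514 -0.22   0.545] [-0.303 -0.001 -0.672] [287.117   0.    322.33 ]
test_bar 0.88 [370. 134.] [ 0.55  -0.302  0.064]
test_bar 0.72 [304. 252.] [ 0.308 -0.418  0.015]
test_bar 0.71 [222.   0.] [0.492 0.007 0.021]
bar_end 0.75 [304. 283.] [ 0.309 -0.427  0.114]
bar_end 0.62 [383. 138.] [ 0.558 -0.309  0.114]
fixture 0.77 [368.  39.] [ 0.635 -0.184  0.039]
end_stop 0.85 [373.  64.] [ 0.628 -0.219  0.009]
cradle 0.76 [376.  34.] [ 0.653 -0.185  0.029]
clamp_tab 0.83 [422.  88.] [ 0.651 -0.291  0.081]
knob 0.96 [423.  62.] [ 0.663 -0.26   0.107]
tray_right 0.73 [362. 196.] [ 0.473 -0.4    0.002]
hinge_l1 0.76 [276. 140.] [ 0.413 -0.21   0.01 ]
hinge_l1 0.55 [285. 199.] [ 0.353 -0.308  0.012]
hinge_r1 0.94 [316. 115.] [ 0.499 -0.223  0.012]
hinge_r1 0.57 [304.  62.] [ 0.538 -0.143  0.013]
```

View pics/w1.png

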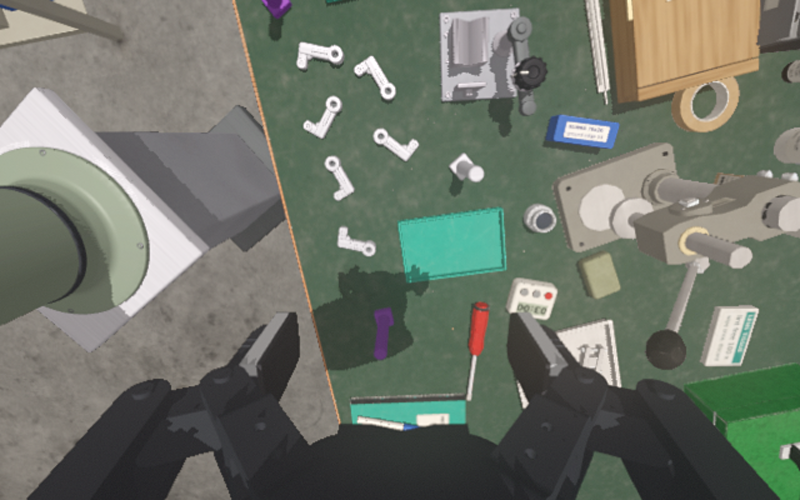

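The wrist view shows the six hinge arms, with eyes as rings, at px (320,53), (375,77), (325,117), (395,144), (340,177) and (357,243). The fixture's end stop is at (468,88), the knob at (530,72) and the bar at (465,165). Next I fit their poses.

```bash
cat >> h.py <<'E'
def rect(P,name):
    (c,s,a)=cv2.minAreaRect((P[:,:2]*1000).astype(np.float32));print(name,np.round(c,1),np.round(s,1),'ang',round(a,1))
def hinges(p,zmin=.005,verbose=True):
    X=cloud(p);hsv=cv2.cvtColor(p["frame"],cv2.COLOR_RGB2HSV)
    m=((X[...,2]>zmin)&(X[...,2]<.022)&(hsv[...,1]<60)&(hsv[...,2]>120)).astype(np.uint8)
    n,L,st,_=cv2.connectedComponentsWithStats(m);out=[]
    for i in range(1,n):
        P=X[L==i];P=P[~np.isnan(P[:,0])]
        if len(P)<25: continue
        c=P.mean(0);ext=cv2.minAreaRect((P[:,:2]*1000).astype(np.float32))[1]
        if not(45<max(ext)<78 and 20<min(ext)<50): continue
        best=fit(P)
        out.append(best)
        if verbose: print('hinge',best[4],'xy',np.round(best[:2],4),'yaw',round(best[2],2),'err',round(best[3],2),'n',len(P),'alt',round(best[5],2))
    return out
def model(h):
    g=np.arange(-35,40,1.0);x,y=np.meshgrid(g,g)
    e=(x-24)**2+y**2<100;w=(abs(y)<7)&(x>-26)&(x<24);l=(abs(x+20)<6)&(h*y>-6)&(h*y<25)
    return np.c_[x[e|w|l],y[e|w|l]]
from scipy.spatial import cKDTree
from scipy.optimize import minimize
def fit(P):
    D=P[:,:2]*1000;c=D.mean(0);res=[]
    for h in(1,-1):
        M=model(h)
        def cost(q):
            r=R.from_euler('z',q[2]).as_matrix()[:2,:2];W=M@r.T+q[:2]
            a=cKDTree(W).query(D)[0];b=cKDTree(D).query(W[::3])[0];return (a**2).mean()+(b**2).mean()
        s=[]
        for y in np.arange(0,6.28,.4):
            r=R.from_euler('z',y).as_matrix()[:2,:2];q=np.r_[c-r@M.mean(0),y];s.append((cost(q),*q))
        s.sort()
        bb=min((minimize(cost,k[1:],method='Nelder-Mead',options=dict(xatol=.05,fatol=.01,maxiter=120)) for k in s[:2]),key=lambda k:k.fun)
        res.append((bb.fun,bb.x,h))
    res.sort(key=lambda k:k[0]);f,q,h=res[0]
    return q[0]/1000,q[1]/1000,(q[2]+np.pi)%(2*np.pi)-np.pi,f,'LR'[h<0],res[1][0]
def load(f):
    z=np.load(f);return {k:z[k] for k in z.files}
E
python3 - <<'E'
from h import *
p=load("w1.npz");X=cloud(p);Z=X[...,2]
hinges(p)
t=bot.grab_frame("top");print("top");hinges(t)
def near(c,r,z0,z1,X=X):
    m=(np.hypot(X[...,0]-c[0],X[...,1]-c[1])<r)&(X[...,2]>z0)&(X[...,2]<z1);return X[m]
for n,q,Y in(("w",p,X),("t",t,cloud(t))):
    hsv=cv2.cvtColor(q["frame"],cv2.COLOR_RGB2HSV)
    teal=(abs(hsv[...,0].astype(int)-84)<8)&(hsv[...,1]>120)&(hsv[...,2]>90)
    for nm,c in(("trayR",(.477,-.397)),("trayL",(.625,-.024))):
        m=teal&(np.hypot(Y[...,0]-c[0],Y[...,1]-c[1])<.105)
        if m.sum()>200: rect(Y[m],n+nm+str(m.sum()))
    rect(near((.64,-.19),.085,.004,.0125,Y),n+"base")
    rect(near((.64,-.19),.085,.046,.056,Y),n+"stop")
    rect(near((.655,-.18),.06,.0395,.0455,Y),n+"cradletop")
    rect(near((.663,-.26),.03,.1,.112,Y),n+"knob")
    rect(near((.665,-.26),.08,.074,.0835,Y),n+"arm")
    rect(near((.556,-.306),.02,.105,.12,Y),n+"barend")
    rect(near((.55,-.302),.035,.008,.0175,Y),n+"foot")
E
```

```text
hinge R xy [ 0.4926 -0.0652] yaw -0.86 err 0.83 n 461 alt 5.97
hinge R xy [ 0.5368 -0.1387] yaw -1.68 err 0.75 n 420 alt 5.67
hinge L xy [ 0.4428 -0.1368] yaw 0.35 err 0.83 n 392 alt 6.04
hinge L xy [ 0.938  -0.5746] yaw -1.93 err 20.11 n 247 alt 21.41
hinge R xy [ 0.4954 -0.2254] yaw 1.84 err 0.78 n 350 alt 6.32
hinge L xy [ 0.4068 -0.2105] yaw 1.39 err 0.92 n 344 alt 6.12
hinge L xy [ 0.3534 -0.3004] yaw -0.88 err 1.09 n 310 alt 6.92
hinge R xy [ 0.6239 -0.5797] yaw 1.16 err 38.03 n 587 alt 38.69
hinge L xy [ 0.5388 -0.7153] yaw -1.67 err 28.51 n 298 alt 34.92
hinge R xy [ 0.245  -0.6423] yaw -0.75 err 5.67 n 212 alt 7.07
top
hinge R xy [ 0.5353 -0.7131] yaw 0.76 err 28.46 n 307 alt 28.83
hinge L xy [ 0.4861 -0.7994] yaw -1.57 err 69.59 n 194 alt 70.4
wtrayR4135 [ 472.  -396.8] [ 99.7 160.4] ang 59.3
wbase [ 657.8 -203.4] [108.  101.3] ang 54.5
wstop [ 648.3 -222.4] [82.5 26.2] ang 7.6
wcradletop [ 662.9 -191.4] [50.6 71.5] ang 54.9
wknob [ 669.5 -256.9] [34.  31.5] ang 80.7
warm [ 670.  -248.2] [106.1  26.1] ang 61.5
wbarend [ 554.5 -308.3] [17.3 16.6] ang 55.3
wfoot [ 554.8 -308.4] [28.  27.3] ang 3.4
tbase [0. 0.] [0. 0.] ang 0.0
tstop [0. 0.] [0. 0.] ang 0.0
tcradletop [0. 0.] [0. 0.] ang 0.0
tknob [0. 0.] [0. 0.] ang 0.0
tarm [0. 0.] [0. 0.] ang 0.0
tbarend [0. 0.] [0. 0.] ang 0.0
tfoot [0. 0.] [0. 0.] ang 0.0
```

Call:
move_arm(moves="3 9 18 -0.12; 6 17 36 -0.24; 10 26 54 -0.36; 13 34 72 -0.48; 16 43 90 -0.6; 19 52 108 -0.72; 22 60 126 -0.84; 26 69 144 -0.96; 29 77 162 -1.08; 32 86 180 -1.2")

```text
clock: 3.82
position: [0.5539, -0.3107, 0.2203]
tool_rot: [3.141, -0.0, 2.1]
force: [-0.1, -0.2, 0.6]
grip_width: 0.0854
```

Call:
move_arm(moves="0 0 4 -0.12; 0 0 8 -0.24; 0 0 12 -0.36; 0 0 16 -0.48; 0 0 20 -0.6; 0 0 24 -0.72; 0 0 28 -0.84; 0 0 32 -0.96; 0 0 36 -1.08; 0 0 40 -1.1")

```text
clock: 4.65
position: [0.5535, -0.3109, 0.1809]
tool_rot: [3.141, -0.0, -3.083]
force: [0.0, -0.1, -1.3]
grip_width: 0.085
```

Run:
```python
from h import *
np.set_printoptions(precision=4,suppress=True)
o=bot.observe();print(o["clock"],o["position"],o["tool_rot"],o["qpos"],o["moment"])
p=load("w1.npz");X=cloud(p).reshape(-1,3);X=X[~np.isnan(X[:,0])]
a=np.deg2rad(54.7);ex=np.array([np.cos(a),np.sin(a)]);ey=np.array([-ex[1],ex[0]])
c=np.array([.6578,-.2034]);F=np.c_[(X[:,:2]-c)@ex,(X[:,:2]-c)@ey,X[:,2]]*1000
F=F[(abs(F[:,0])<100)&(abs(F[:,1])<90)]
def st(n,m): P=F[m];print(n,len(P),P.min(0),P.max(0),P.mean(0))
st("stop",(F[:,2]>45)&(F[:,2]<53)&(F[:,0]<-35)&(F[:,1]>-30))
st("cradle",(F[:,2]>40)&(F[:,2]<45)&(F[:,0]>-35)&(F[:,1]>-30))
for lo in range(-20,25,10): st("cradx%d"%lo,(F[:,2]>25)&(F[:,2]<45)&(F[:,0]>lo)&(F[:,0]<lo+10)&(F[:,1]>-20))
st("knob",(F[:,2]>104)&(F[:,2]<112))
st("arm",(F[:,2]>75)&(F[:,2]<83))
P=F[(F[:,2]>75)&(F[:,2]<83)];rect(P/1000,"armfix")
for lo in range(-90,40,10):
    q=P[(P[:,0]>lo)&(P[:,0]<=lo+10)]
    if len(q): print(lo,len(q),q[:,1].min(),q[:,1].max())
```

```text
4.65 [ 0.5535 -0.3109  0.1809] [ 3.1412 -0.0001 -3.0828] [ 0.8705  0.6785 -0.7061  1.5947  0.4878  1.0519  1.6566] [ 0.0024  0.0103 -0.0391]
stop 100 [-42.9318  -0.366   45.5391] [-36.5787  34.5524  51.6921] [-39.9922  17.1307  49.1376]
cradle 402 [-12.6843 -29.7473  40.0138] [37.8849 38.5733 44.6886] [12.0358 16.1865 42.0327]
cradx-20 85 [-13.047   -5.4059  25.1528] [-10.0621  38.5446  44.6412] [-11.8175  16.1399  35.3025]
cradx-10 201 [-9.9518 -5.2272 25.9543] [-0.0641 38.6452 44.6886] [-5.0007 16.3345 36.8809]
cradx0 203 [ 0.0425 -4.8305 25.0483] [ 9.9828 38.6091 44.16  ] [ 5.0511 16.603  36.7373]
cradx10 209 [10.1018 -4.498  25.1978] [19.9466 38.5539 44.5492] [14.9601 17.118  36.6558]
cradx20 214 [20.0388 -4.6827 25.8491] [29.9904 38.6165 44.261 ] [25.0005 17.3551 36.4762]
knob 454 [-53.2513 -56.5804 104.1275] [-20.042  -23.0266 110.1027] [-36.9148 -39.5758 107.0042]
arm 476 [-81.5997 -54.5754  75.0656] [ 22.2145 -20.0055  82.9679] [-32.3786 -37.7421  79.8195]
armfix [-29.8 -36.3] [105.4  25.4] ang 6.8
-90 9 -50.14032077693272 -43.80934908466687
-80 75 -54.57542157282319 -38.3475955274391
-70 74 -52.34613958697579 -37.371981629504674
-60 52 -49.60318890298402 -32.228665388052384
-50 5 -28.682249006105874 -25.488248289445995
-40 2 -25.423413689920007 -24.528628051823766
-30 11 -32.900022355175246 -25.012216474095602
-20 74 -43.36303243097575 -28.204938166059
-10 89 -43.45008431394034 -26.398157496427572
0 56 -43.744812121751075 -20.96441024306029
10 22 -43.47426293679383 -20.00547928309993
20 7 -38.987602695310855 -26.27220689082585
```

Call:
move_arm(moves="-1 2 10 0; -1 2 22 0; -1 2 34 0; -1 2 46 0; -1 2 58 0; -1 2 70 0; -1 2 82 0; -1 2 92 0; -1 2 99 0; -1 2 99 0")

```text
clock: 5.48
position: [0.554, -0.3082, 0.0806]
tool_rot: [3.141, -0.002, -3.088]
force: [0.7, 0.2, 0.2]
grip_width: 0.0855
```

Call:
move_arm(moves="0 0 0 0; 0 0 0 0; 0 0 0 0; 0 0 0 0; 0 0 0 0; 0 0 0 0; 0 0 0 0; 0 0 0 0; 0 0 0 0; 0 0 0 0", grip=0, grip_force=40)

```text
clock: 6.32
position: [0.5548, -0.3085, 0.0827]
tool_rot: [-3.141, 0.0, -3.088]
force: [-0.4, 0.8, 6.1]
grip_width: 0.0169
```

Call:
move_arm(moves="0 0 -5 0; 0 2 -8 0.06; 0 4 -8 0.12; 0 6 -8 0.18; 0 8 -8 0.24; 0 9 -8 0.32; 0 9 -8 0.32; 0 9 -5 0.32; 0 9 -2 0.32; 0 9 0 0.32")

```text
clock: 7.15
position: [0.5544, -0.2997, 0.0825]
tool_rot: [-3.142, 0.001, 2.876]
force: [-4.7, 1.8, 38.1]
grip_width: 0.017
```

Run:
```python
from h import *
o=bot.observe();print(np.round(o["position"],4),np.round(o["tool_rot"],3),np.round(o["force"],1),np.round(o["moment"],3),o["grip_width"])
# arc: pivot edge 14 mm ahead of axis, grip height g
x0,g=-14.,100.
for th in np.deg2rad(np.arange(0,86,4.2)):
    print("%.0f %.0f"%(14+x0*np.cos(th)+g*np.sin(th),g-(g*np.cos(th)+14*np.sin(th))),end='; ')
```

```text
[ 0.5544 -0.2997  0.0825] [-3.142e+00  1.000e-03  2.876e+00] [-4.7  1.8 38.1] [ 0.388  1.071 -0.039] 0.01699100685656692
0 0; 7 -1; 15 -1; 22 -1; 30 0; 37 2; 44 4; 51 6; 58 9; 64 12; 71 16; 76 21; 82 25; 87 31; 92 36; 97 42; 101 48; 104 55; 107 62; 110 69; 112 76;
```

Call:
move_arm(moves="0 0 -1 0; 7 0 -2 0; 15 0 -2 0; 22 0 -2 0; 30 0 -1 0; 37 0 1 0; 44 0 3 0; 51 0 5 0; 58 0 8 0; 58 0 8 0", grip=0, grip_force=20)

```text
clock: 7.98
position: [0.4984, -0.2843, 0.076]
tool_rot: [-3.141, 0.004, 2.875]
force: [-1.5, 1.6, 23.8]
grip_width: 0.0172
```

Run:
```python
from h import *
o=bot.observe();print(np.round(o["position"],4),np.round(o["tool_rot"],3),np.round(o["force"],1),np.round(o["moment"],3),o["grip_width"])
p=bot.grab_frame("scene");q=proj(p,o["position"]).astype(int);print(q);save(p,"s2.png",(q[0]-70,q[1]-70,q[0]+70,q[1]+70),4)
```

```text
[ 0.4984 -0.2843  0.076 ] [-3.141  0.004  2.875] [-1.5  1.6 23.8] [ 0.297 -0.069 -0.014] 0.0171729152120144
[339 207]
```

View pics/s2.png

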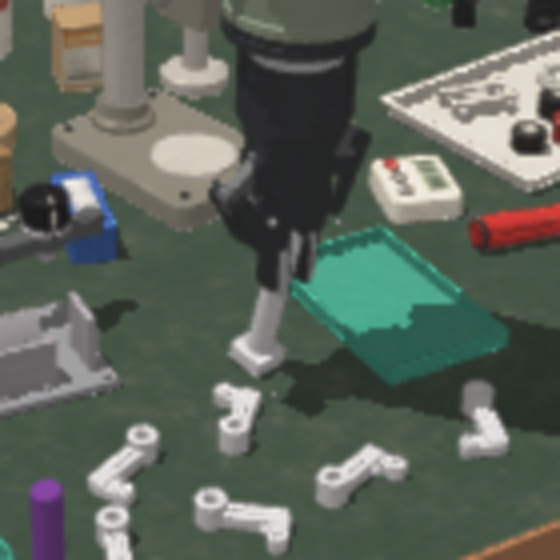

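Call:
move_arm(moves="6 0 2 0; 13 0 6 0; 18 0 11 0; 24 0 15 0; 29 0 21 0; 34 0 26 0; 39 0 32 0; 43 0 38 0; 46 0 45 0; 49 0 52 0")

```text
clock: 8.87
position: [0.4495, -0.2711, 0.0224]
tool_rot: [-3.141, -0.001, 2.875]
force: [-5.7, 0.8, 6.5]
grip_width: 0.0174
```

Run:
```python
from h import *
o=bot.observe();print(np.round(o["position"],4),np.round(o["tool_rot"],3),np.round(o["force"],1),np.round(o["moment"],3),o["grip_width"])
p=bot.grab_frame("scene");q=proj(p,o["position"]).astype(int);print(q);save(p,"s3.png",(q[0]-70,q[1]-70,q[0]+70,q[1]+70),4)
```

```text
[ 0.4495 -0.2711  0.0224] [-3.141e+00 -1.000e-03  2.875e+00] [-5.7  0.8  6.5] [ 0.099  0.819 -0.02 ] 0.017372898728792517
[353 232]
```

View pics/s3.png

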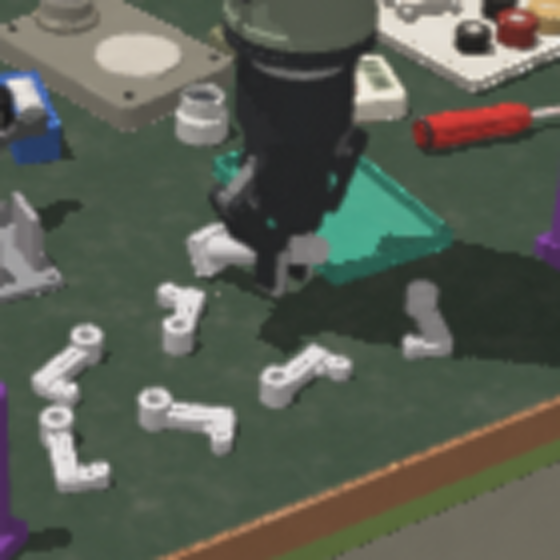

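Call:
move_arm(moves="2 0 4 0; 4 0 8 0; 5 0 10 0; 5 0 10 0; 5 0 10 0; 5 0 10 0; 5 0 10 0; 5 0 10 0; 5 0 10 0; 5 0 10 0")

```text
clock: 9.75
position: [0.4461, -0.27, 0.0123]
tool_rot: [3.142, 0.0, 2.875]
force: [-2.5, -0.1, 3.5]
grip_width: 0.017
```

Call:
move_arm(moves="0 0 0 0; 0 0 0 0; 0 0 0 0; 0 0 -5 0; 0 0 -12 0; 0 0 -20 0; 0 0 -30 0; 0 0 -40 0; 0 0 -50 0; 0 0 -60 0", grip=0, grip_force=90)

```text
clock: 10.58
position: [0.4461, -0.27, 0.0736]
tool_rot: [-3.141, 0.0, 2.875]
force: [-0.4, 0.2, -1.9]
grip_width: 0.0157
```

Call:
move_arm(moves="0 0 -10 0.1; 0 0 -20 0.2; 0 0 -30 0.3; 0 0 -40 0.4; -10 10 -50 0.5; -25 25 -55 0.6; -40 40 -55 0.7; -55 55 -55 0.8; -70 70 -55 0.9; -85 85 -55 1")

```text
clock: 11.42
position: [0.5514, -0.2096, 0.1282]
tool_rot: [3.141, -0.0, 1.87]
force: [-0.1, 0.1, -2.0]
grip_width: 0.0162
```

Run:
```python
from h import *
o=bot.observe();print(np.round(o["position"],4),np.round(o["tool_rot"],3),np.round(o["force"],1),np.round(o["moment"],3),o["grip_width"],np.round(o["qpos"],2))
p=bot.grab_frame("scene");q=proj(p,o["position"]).astype(int);print(q);save(p,"s4.png",(q[0]-70,q[1]-70,q[0]+70,q[1]+70),4)
```

```text
[ 0.5514 -0.2096  0.1282] [ 3.141 -0.     1.87 ] [-0.1  0.1 -2. ] [0.035 0.054 0.02 ] 0.01623986101652253 [ 0.51  0.61 -0.35  1.77  0.28  0.81  0.32]
[308 198]
```

View pics/s4.png

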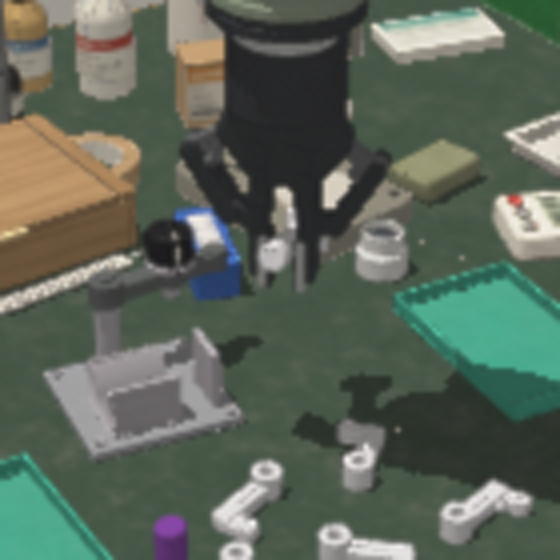

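Call:
move_arm(moves="3 15 0 0.1; 6 30 0 0.2; 9 44 0 0.3; 12 59 0 0.4; 15 74 0 0.5; 18 89 0 0.6; 21 103 0 0.7; 24 118 0 0.8; 27 133 0 0.91; 30 148 0 0.91")

```text
clock: 12.3
position: [0.6832, -0.1366, 0.128]
tool_rot: [-3.141, -0.001, 0.958]
force: [-0.2, 0.0, -2.4]
grip_width: 0.0159
```

Run:
```python
from h import *
np.set_printoptions(precision=1,suppress=True)
o=bot.observe();print(np.round(o["position"],4),np.round(o["tool_rot"],3),np.round(o["force"],1),np.round(o["moment"],3),o["grip_width"],np.round(o["qpos"],2))
O=np.array([.6512,-.1834,0]);a=np.deg2rad(54.7);M=np.array([[np.cos(a),np.sin(a),0],[-np.sin(a),np.cos(a),0],[0,0,1]])
print("tcp fix",M@(np.array(o["position"])-O)*1000)
ims=[]
for n in("scene","wrist","top"):
    p=bot.grab_frame(n);F=(cloud(p)-O)@M.T*1000
    for l in("bar_end","test_bar"):
        for d in bot.pinpoint(p,l)[:3]:
            if d["conf"]>.3: print(n,l,round(d["conf"],2),np.round(d["at"]),(at_depth(p,d["at"])-O)@M.T*1000)
    hsv=cv2.cvtColor(p["frame"],cv2.COLOR_RGB2HSV)
    m=(abs(F[...,1])<20)&(F[...,0]>-80)&(F[...,0]<90)&(F[...,2]>105)&(F[...,2]<185)&(hsv[...,2]>120)&(hsv[...,1]<60)
    P=F[m];print(n,len(P))
    for lo in range(-70,90,10):
        q=P[(P[:,0]>lo)&(P[:,0]<=lo+10)]
        if len(q)>2: print(lo,len(q),q.min(0),q.max(0))
    q=proj(p,O+M.T@np.array([20,0,.14*1])if 0 else o["position"]).astype(int)
    q=np.clip(q,[100,75],[540,325]);c=p["frame"][q[1]-75:q[1]+75,q[0]-100:q[0]+100];ims.append(cv2.resize(c,(400,300)))
cv2.imwrite("pics/c5.png",np.hstack(ims[:2])[:,:,::-1])
```

```text
[ 0.7 -0.1  0.1] [-3.1 -0.   1. ] [-0.2  0.  -2.4] [ 0. -0.  0.] 0.01590479919577745 [ 0.2  0.7 -0.1  1.5  0.1  0.9 -0.6]
tcp fix [ 56.7   0.9 128. ]
scene bar_end 0.64 [236. 186.] [ 86.7   4.4 169. ]
scene bar_end 0.62 [425. 191.] [-390.5  134.2  112.3]
scene bar_end 0.62 [280. 259.] [ 67.1 246.1 114.1]
scene test_bar 0.75 [280. 296.] [ 73.2 253.3  13.4]
scene test_bar 0.7 [277. 194.] [-14.9  14.1 129.1]
scene test_bar 0.52 [425. 226.] [-393.8  151.6    6.9]
scene 255
-20 35 [-19.9  -8.1 118.7] [-10.3  17.6 143.9]
-10 50 [ -9.9  -7.9 118.4] [ -0.7  17.2 144.3]
0 26 [  0.1   0.6 126.7] [ 10.   13.  144.5]
10 23 [ 10.1  -0.1 135. ] [ 19.9  13.9 148.9]
20 27 [ 20.6   0.  133.1] [ 29.9  11.4 152.8]
30 16 [ 30.8   7.1 140.8] [ 39.7  11.3 153.4]
40 5 [ 41.1   7.6 126.1] [ 48.5  16.9 152.7]
50 3 [ 55.7  10.5 125.4] [ 59.9  16.4 128.6]
60 11 [ 63.8  -4.4 130. ] [ 69.4  17.6 168.5]
70 30 [ 70.4  -4.  154. ] [ 80.   13.1 171.6]
80 29 [ 80.9  -2.5 159.1] [ 89.9  10.7 174.4]
wrist bar_end 0.63 [324. 226.] [ 88.6   1.4 165.8]
wrist bar_end 0.55 [323. 319.] [ 35.2   1.1 154.8]
wrist test_bar 0.87
[... 495 characters left out ...]
.8] [ 80.   10.7 172.9]
80 1383 [ 80.1  -6.9 158.8] [ 90.   10.9 174. ]
top bar_end 0.75 [395. 307.] [-394.6  131.5  113.1]
top bar_end 0.58 [197. 226.] [-112.2  194.4  644.5]
top test_bar 0.7 [384. 303.] [-387.4  134.4   27.4]
top test_bar 0.65 [209. 229.] [ 64.3 239.7  38.8]
top 318
-30 19 [-23.1 -13.  136.6] [-20.   13.3 143.5]
-20 62 [-19.9 -13.8 115.9] [-10.3  14.2 147.1]
-10 44 [ -9.5 -12.  119.6] [ -0.1  14.2 145.8]
0 37 [  1.2  -7.9 134.2] [  9.9   9.4 149.6]
10 35 [ 10.1  -7.6 138.6] [ 19.7   9.2 151.1]
20 41 [ 20.   -7.6 140.2] [ 29.9   9.4 154.6]
30 40 [ 30.7  -8.  147.8] [ 39.8   9.8 160.8]
40 34 [ 41.   -6.9 148.6] [ 49.7  11.  163.9]
50 6 [ 50.3  -4.6 159.1] [ 54.1   2.4 162.6]
```

View pics/c5.png

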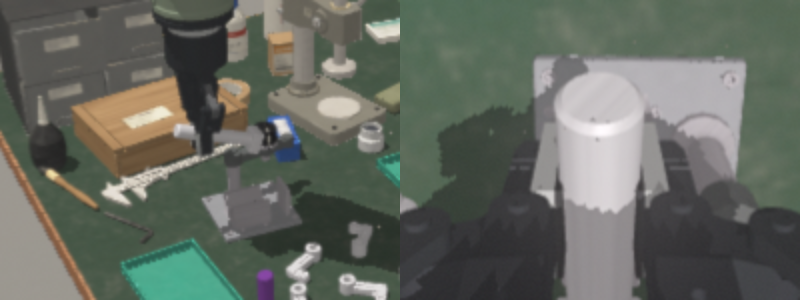

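The bar slipped about 24° nose-down and the grip is only about 80 mm up from the foot. I go back to the free spot, lay the bar fully down on the bench and regrip it nearer the end.

Call:
move_arm(moves="-5 -3 -15 -0.05; -18 -8 -30 -0.15; -32 -14 -30 -0.25; -46 -21 -30 -0.35; -60 -28 -30 -0.45; -75 -35 -30 -0.55; -90 -43 -30 -0.65; -105 -51 -30 -0.75; -120 -59 -30 -0.85; -135 -66 -30 -0.91")

```text
clock: 13.58
position: [0.5504, -0.2114, 0.1575]
tool_rot: [-3.141, 0.0, 1.88]
force: [0.3, -0.8, -1.9]
grip_width: 0.0157
```

Call:
move_arm(moves="-3 -12 0 -0.1; -5 -24 0 -0.2; -8 -36 0 -0.3; -11 -48 0 -0.4; -13 -60 0 -0.5; -16 -72 0 -0.6; -19 -84 0 -0.7; -22 -96 10 -0.8; -24 -108 20 -0.9; -26 -118 30 -1")

```text
clock: 14.42
position: [0.4457, -0.2717, 0.1273]
tool_rot: [-3.141, 0.0, 2.879]
force: [0.5, -0.8, -2.5]
grip_width: 0.016
```

Call:
move_arm(moves="0 0 10 0; 0 0 20 0; 0 0 32 0; 0 0 44 0; 0 0 56 0; 0 0 68 0; 0 0 80 0; 0 0 92 0; 0 0 97 0; 0 0 100 0")

```text
clock: 15.25
position: [0.4465, -0.2706, 0.0262]
tool_rot: [3.141, -0.001, 2.875]
force: [0.9, 1.9, -0.6]
grip_width: 0.0158
```

Call:
move_arm(moves="0 0 1 0; 0 0 2 0; 1 0 5 0; 2 0 8 0; 4 0 11 0; 5 0 14 0; 6 0 17 0; 7 0 20 0; 7 0 20 0; 7 0 20 0", grip=0, grip_force=20)

```text
clock: 16.08
position: [0.4394, -0.2692, 0.0073]
tool_rot: [-3.141, -0.001, 2.874]
force: [-6.2, 0.7, 9.5]
grip_width: 0.0161
```

Call:
move_arm(moves="0 0 0 0; 0 0 0 0; 0 0 0 0; 0 0 0 0; 0 0 -3 0; 0 0 -15 0; 0 0 -35 0; 0 0 -60 0; 0 0 -90 0; -10 0 -120 0", grip=0.5)

```text
clock: 16.92
position: [0.4481, -0.2712, 0.1293]
tool_rot: [3.142, -0.002, 2.875]
force: [1.6, -0.8, -0.0]
grip_width: 0.0429
```

Run:
```python
from h import *
np.set_printoptions(precision=4,suppress=True)
o=bot.observe();print(o["position"],o["tool_rot"],o["force"],o["grip_width"])
p=bot.grab_frame("wrist");save(p,"w6.png")
t=bot.grab_frame("scene")
for q in(p,t):
    X=cloud(q);hsv=cv2.cvtColor(q["frame"],cv2.COLOR_RGB2HSV)
    for z0,z1 in((.004,.045),(.012,.021),(.021,.04)):
        m=(hsv[...,1]<60)&(hsv[...,2]>110)&(np.hypot(X[...,0]-.49,X[...,1]+.28)<.085)&(X[...,2]>z0)&(X[...,2]<z1)
        n,L,st,_=cv2.connectedComponentsWithStats(m.astype(np.uint8))
        for i in range(1,n):
            if st[i,4]>30: rect(X[L==i],"z%g n%d"%(z0,st[i,4]))
    for l in("bar_end","test_bar"):
        for d in bot.pinpoint(q,l)[:3]:
            if d["conf"]>.3: print(l,round(d["conf"],2),np.round(d["at"]),at_depth(q,d["at"]))
```

```text
[ 0.4481 -0.2712  0.1293] [ 3.1415 -0.0017  2.8751] [ 1.6129 -0.8208 -0.0095] 0.04288506295038073
z0.004 n2284 [ 457.2 -272.8] [ 27.9 102.6] ang 72.7
z0.004 n988 [ 494.8 -221.5] [19.7 57.3] ang 16.0
z0.012 n1566 [ 451.2 -274.4] [27.8 91.9] ang 76.8
z0.012 n400 [ 489.9 -214.6] [19.8 39.4] ang 3.7
z0.021 n669 [ 483.6 -281.5] [26.9 47.1] ang 74.6
test_bar 0.73 [620. 151.] [0.4797 0.0001 0.0129]
test_bar 0.65 [322. 253.] [ 0.4998 -0.2859  0.0277]
test_bar 0.59 [112.  88.] [ 0.3101 -0.4187  0.0139]
z0.004 n261 [ 456.2 -279.7] [ 36.6 102.7] ang 77.4
z0.004 n103 [ 501.6 -221.5] [29.6 61.2] ang 19.9
z0.012 n148 [ 457.3 -273.5] [ 23.3 102.4] ang 76.6
z0.012 n41 [ 490.1 -220.4] [18.6 50.5] ang 3.2
z0.021 n59 [ 497.  -281.9] [27.9 31.4] ang 40.9
bar_end 0.77 [364. 244.] [ 0.4083 -0.2549  0.011 ]
bar_end 0.67 [428. 192.] [ 0.3077 -0.4224  0.1142]
bar_end 0.57 [281. 259.] [0.489  0.013  0.1141]
test_bar 0.77 [337. 227.] [ 0.4985 -0.2742  0.0208]
test_bar 0.74 [425. 225.] [ 0.2998 -0.4156  0.012 ]
test_bar 0.55 [281. 300.] [0.4812 0.0276 0.0079]
```

View pics/w6.png

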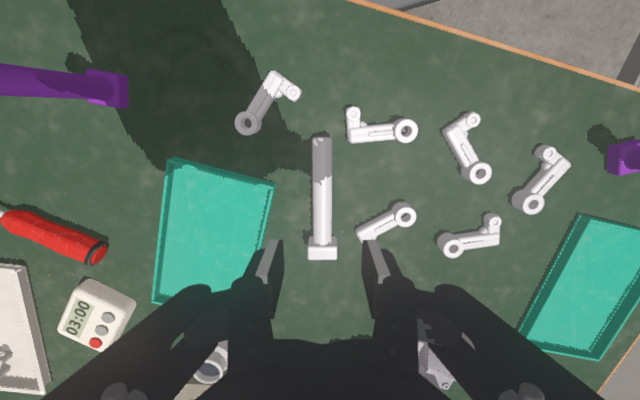

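The bar now lies on the bench with its free end at px (321,140) and foot at (322,253). I regrip it 14 mm from the free end.

Call:
move_arm(moves="6 0 10 0; 12 0 25 0; 18 1 40 0; 24 1 55 0; 28 1 70 0; 28 1 85 0; 28 1 100 0; 28 1 112 0; 28 1 120 0; 28 1 125 0")

```text
clock: 18.05
position: [0.4224, -0.2629, 0.0011]
tool_rot: [3.141, -0.002, 2.875]
force: [-0.2, -0.2, 0.4]
grip_width: 0.0428
```

Call:
move_arm(moves="0 0 0 0; 0 0 0 0; 0 0 0 0; 0 0 0 0; 0 0 0 0; 0 0 0 0; 0 0 0 0; 0 0 0 0; 0 0 0 0; 0 0 0 0", grip=0, grip_force=120)

```text
clock: 18.88
position: [0.4231, -0.2636, 0.0028]
tool_rot: [-3.141, 0.001, 2.875]
force: [-2.1, 0.2, 8.3]
grip_width: 0.0133
```

Call:
move_arm(moves="0 0 0 0; 0 0 -3 0; 0 0 -8 0; 0 0 -16 0; 0 0 -26 0; 0 0 -38 0; 0 0 -54 0; 0 0 -74 0; 0 0 -94 0; 0 0 -110 0")

```text
clock: 19.72
position: [0.423, -0.2634, 0.1147]
tool_rot: [-3.141, 0.001, 2.875]
force: [0.8, -0.4, -1.2]
grip_width: 0.0136
```

```bash
cat >> h.py <<'E'
def barline(q,o):
    X=cloud(q);hsv=cv2.cvtColor(q["frame"],cv2.COLOR_RGB2HSV);T=np.array(o["position"]);y=o["tool_rot"][2]
    M=np.array([[np.cos(y),np.sin(y),0],[np.sin(y),-np.cos(y),0],[0,0,1]])
    F=(X-[T[0],T[1],0])@M.T*1000;zt=T[2]*1000
    m=(hsv[...,1]<60)&(hsv[...,2]>110)&(abs(F[...,1])<18)&(F[...,0]>-130)&(F[...,0]<40)&(abs(F[...,2]-zt)<75)&(F[...,2]>25)
    P=F[m]
    for lo in range(-130,40,10):
        k=P[(P[:,0]>lo)&(P[:,0]<=lo+10)]
        if len(k)>4: print(lo,len(k),np.round(np.percentile(k[:,1],[2,98])),np.round(np.percentile(k[:,2],[2,98])))
E
python3 - <<'E'
from h import *
np.set_printoptions(precision=4,suppress=True)
o=bot.observe();print(o["position"],o["tool_rot"],o["force"],o["moment"],o["grip_width"])
for n in("wrist","scene"): print(n);barline(bot.grab_frame(n),o)
E
```

```text
[ 0.423  -0.2634  0.1147] [-3.1413  0.0011  2.8749] [ 0.8296 -0.389  -1.2492] [0.0153 0.0626 0.0135] 0.013579184493553841
wrist
-50 243 [-9.  8.] [126. 133.]
-40 487 [-9.  8.] [126. 133.]
-30 480 [-8.  7.] [127. 132.]
-20 458 [-7.  7.] [128. 132.]
-10 529 [-7.  6.] [128. 152.]
0 542 [-9.  8.] [127. 152.]
10 1434 [-13.  13.] [120. 169.]
20 671 [-8.  8.] [115. 130.]
scene
-90 36 [-14.  14.] [118. 144.]
-80 66 [-15.  14.] [118. 144.]
-70 18 [-5.  9.] [126. 137.]
-60 24 [-4. 10.] [123. 137.]
-50 18 [-3.  9.] [123. 137.]
-40 24 [-2.  9.] [123. 136.]
-30 16 [ 1. 10.] [124. 134.]
10 30 [-9. 12.] [118. 134.]
20 24 [-6.  7.] [118. 134.]
```

Call:
move_arm(moves="-5 4 -10 0.1; -15 12 -20 0.2; -27 21 -25 0.3; -39 31 -25 0.4; -51 40 -25 0.5; -63 50 -25 0.6; -75 59 -25 0.7; -87 68 -25 0.8; -98 77 -25 0.9; -110 86 -25 1")

```text
clock: 20.65
position: [0.5519, -0.2089, 0.1371]
tool_rot: [-3.141, -0.001, 1.87]
force: [-0.4, -0.5, -1.6]
grip_width: 0.014
```

Call:
move_arm(moves="2 14 0 0.1; 5 28 0 0.2; 8 42 0 0.3; 10 56 0 0.4; 13 70 0 0.5; 15 84 0 0.6; 18 98 0 0.7; 20 114 0 0.8; 23 129 0 0.9; 25 143 0 0.917")

```text
clock: 21.48
position: [0.6811, -0.1417, 0.137]
tool_rot: [-3.141, -0.0, 0.952]
force: [0.6, 0.1, -2.5]
grip_width: 0.0136
```

```bash
cat >> h.py <<'E'
O=np.array([.6512,-.1834,0]);A=np.deg2rad(54.7);MF=np.array([[np.cos(A),np.sin(A),0],[-np.sin(A),np.cos(A),0],[0,0,1]])
def fix(X): return (np.asarray(X)-O)@MF.T*1000
E
python3 - <<'E'
from h import *
np.set_printoptions(precision=4,suppress=True)
o=bot.observe();print(o["position"],o["tool_rot"],o["force"],o["grip_width"]);print(fix(o["position"]))
for n in("wrist","scene"):
    p=bot.grab_frame(n);print(n);barline(p,o)
    F=fix(cloud(p));hsv=cv2.cvtColor(p["frame"],cv2.COLOR_RGB2HSV)
    m=(hsv[...,1]<60)&(hsv[...,2]>110)&(abs(F[...,1])<18)&(F[...,0]>-75)&(F[...,0]<100)&(F[...,2]>115)&(F[...,2]<172)
    P=F[m];print("end",np.percentile(P[:,0],[1,98,99.5]));Q=P[(P[:,0]<-5)]
    if len(Q)>10: print("foot",len(Q),np.percentile(Q,[2,50,98],axis=0))
E
```

```text
[ 0.6811 -0.1417  0.137 ] [-3.1408 -0.0001  0.9519] [ 0.5977  0.1013 -2.4874] 0.01360180241234715
[ 51.3409  -0.2722 136.9974]
wrist
-50 328 [-10.   8.] [147. 155.]
-40 499 [-9.  8.] [148. 155.]
-30 465 [-8.  7.] [149. 154.]
-20 457 [-7.  6.] [150. 154.]
-10 457 [-7.  6.] [150. 154.]
0 925 [-13.  12.] [142. 174.]
10 1031 [-13.  13.] [143. 173.]
20 561 [-8.  8.] [137. 152.]
end [ 5.3507 75.6936 75.9574]
scene
-90 28 [-16.   9.] [134. 162.]
-80 53 [-16.  11.] [137. 163.]
-70 26 [-10.   0.] [142. 157.]
-60 26 [-10.   3.] [143. 155.]
-50 27 [-10.   5.] [142. 156.]
-40 24 [-9.  1.] [141. 155.]
-30 29 [-10.   4.] [140. 154.]
-20 20 [-9.  2.] [139. 157.]
-10 5 [-15. -10.] [148. 157.]
10 30 [-14.   6.] [139. 156.]
20 28 [-10.   6.] [137. 153.]
end [-32.8093  78.0963  78.8365]
foot 116 [[-33.0193 -10.2418 135.6897]
 [-22.7749   7.7891 153.3141]
 [ -6.7703  15.6845 162.4281]]
```

Call:
move_arm(moves="-4 0 10 0; -7 0 24 0; -7 0 38 0; -7 0 52 0; -7 0 66 0; -7 0 78 0; -7 0 88 0; -7 0 95 0; -7 0 99 0; -7 0 101 0")

```text
clock: 22.42
position: [0.6765, -0.1484, 0.0357]
tool_rot: [-3.141, 0.0, 0.958]
force: [-0.5, -0.5, -1.8]
grip_width: 0.0136
```

Run:
```python
from h import *
np.set_printoptions(precision=4,suppress=True)
o=bot.observe();print(o["position"],o["tool_rot"],o["force"],o["moment"],o["grip_width"]);print(fix(o["position"]))
p=bot.grab_frame("scene");q=proj(p,O+[0,0,.04]).astype(int);save(p,"s7.png",(q[0]-50,q[1]-50,q[0]+50,q[1]+50),5);barline(p,o)
```

```text
[ 0.6765 -0.1484  0.0357] [-3.1412  0.0002  0.9579] [-0.5302 -0.4819 -1.7822] [ 0.0916 -0.0133  0.0047] 0.013647918864984208
[43.2062 -0.4636 35.7027]
-90 41 [-17.  13.] [35. 63.]
-80 43 [-17.   9.] [36. 60.]
-70 30 [-15.   2.] [37. 55.]
-60 25 [-11.   3.] [39. 56.]
-50 24 [-11.   3.] [39. 55.]
-40 27 [-12.   6.] [34. 54.]
-30 22 [-10.   3.] [38. 53.]
-20 15 [-15.   2.] [39. 58.]
0 12 [-16.  11.] [38. 61.]
10 30 [-12.  11.] [37. 52.]
20 15 [-11.   4.] [36. 50.]
```

View pics/s7.png

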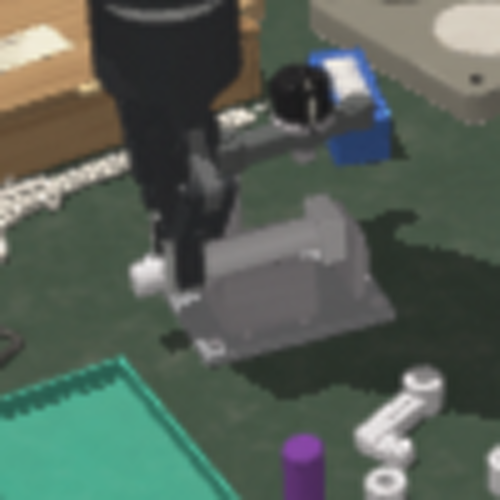

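The foot sits over the gap by the end stop at about px (330,225), with the shank just above the V. I lower it in.

Call:
move_arm(moves="0 0 1 0; 0 0 2 0; 0 0 3 0; 0 0 4 0; 0 0 4 0; 0 0 5 0; 0 0 5 0; 0 0 5 0; 0 0 5 0; 0 0 5 0")

```text
clock: 23.3
position: [0.6769, -0.1485, 0.0316]
tool_rot: [3.141, -0.0, 0.958]
force: [-0.2, 0.2, 4.6]
grip_width: 0.0135
```

Call:
move_arm(moves="0 0 0 0; 0 0 0 0; 0 0 0 0; 0 0 0 0; 0 0 0 0; 0 0 0 0; 0 0 -5 0; 0 0 -25 0; 0 0 -60 0; 0 0 -100 0", grip=0.6, grip_force=40)

```text
clock: 24.13
position: [0.6755, -0.1482, 0.1312]
tool_rot: [-3.139, 0.001, 0.958]
force: [-0.2, 0.2, 0.5]
grip_width: 0.0509
```

Run:
```python
from h import *
np.set_printoptions(precision=4,suppress=True)
o=bot.observe();print(o["position"],o["tool_rot"],o["force"],o["grip_width"]);print(fix(o["position"]))
for n in("scene","wrist"):
    p=bot.grab_frame(n);F=fix(cloud(p));hsv=cv2.cvtColor(p["frame"],cv2.COLOR_RGB2HSV)
    m=(hsv[...,1]<60)&(hsv[...,2]>110)&(abs(F[...,1])<10)&(F[...,0]>-49)&(F[...,0]<100)&(F[...,2]>30)&(F[...,2]<60)
    P=F[m];print(n,"end",np.percentile(P[:,0],[1,98,99.5]))
    for lo in range(-50,90,10):
        k=P[(P[:,0]>lo)&(P[:,0]<=lo+10)]
        if len(k)>4: print(lo,len(k),np.round(np.percentile(k[:,1],[2,98])),np.round(np.percentile(k[:,2],[2,98])))
```

```text
[ 0.6755 -0.1482  0.1312] [-3.1387  0.0013  0.9579] [-0.1894  0.2218  0.5099] 0.050894191047781236
[ 42.7287   0.5205 131.1725]
scene end [-43.2065  66.9523  67.7265]
-50 9 [-7. 10.] [36. 57.]
-40 28 [-9. 10.] [33. 55.]
-30 17 [-3.  9.] [39. 50.]
-20 22 [-2.  9.] [38. 50.]
-10 20 [-2.  9.] [39. 50.]
0 20 [-5.  9.] [39. 51.]
10 22 [-3.  9.] [38. 51.]
20 22 [-3.  9.] [35. 50.]
30 23 [-2.  9.] [35. 50.]
40 24 [-5.  9.] [35. 50.]
50 22 [-5.  9.] [32. 52.]
60 23 [-4.  9.] [33. 49.]
wrist end [-44.2939  66.9369  67.2662]
-50 109 [-10.  10.] [49. 55.]
-40 297 [-10.  10.] [42. 54.]
-30 179 [-9.  8.] [38. 50.]
-20 203 [-9. 10.] [36. 49.]
-10 207 [-9. 10.] [36. 49.]
0 213 [-10.  10.] [36. 49.]
10 217 [-10.  10.] [36. 49.]
20 223 [-10.  10.] [35. 50.]
30 213 [-9.  8.] [42. 50.]
40 221 [-8.  8.] [42. 50.]
50 228 [-8.  8.] [42. 49.]
60 232 [-9.  8.] [33. 49.]
```

Call:
move_arm(moves="0 0 20 0; 0 0 45 0; 0 0 70 0; 0 0 88 0; 0 0 97 0; 0 0 99 0; 0 0 99 0; 0 0 99 0; 0 0 99 0; 0 0 99 0")

```text
clock: 25.07
position: [0.6772, -0.1486, 0.0335]
tool_rot: [3.14, -0.001, 0.958]
force: [-0.7, -1.0, -0.6]
grip_width: 0.0513
```

Call:
move_arm(moves="0 0 0 0; 0 0 0 0; 0 0 0 0; 0 0 0 0; 0 0 0 0; 0 0 0 0; 1 0 0 0; 2 0 0 0; 2.5 0 0 0; 2.5 0 0 0", grip=0, grip_force=25)

```text
clock: 25.9
position: [0.6779, -0.1468, 0.0322]
tool_rot: [-3.142, 0.0, 0.958]
force: [-3.4, -4.2, 3.9]
grip_width: 0.0168
```

Call:
move_arm(moves="0 0 0 0; 0 0 0 0; 0 0 0 0; 0 0 0 0; 0 0 0 0; 0 0 -5 0; 0 0 -20 0; 0 0 -50 0; 0 0 -85 0; 0 0 -120 0", grip=0.6)

```text
clock: 26.73
position: [0.6778, -0.1464, 0.1548]
tool_rot: [-3.142, -0.0, 0.958]
force: [-0.5, -0.3, 0.2]
grip_width: 0.0511
```

Run:
```python
from h import *
np.set_printoptions(precision=4,suppress=True)
o=bot.observe();print(o["position"],o["tool_rot"],o["force"],o["grip_width"]);print(fix(o["position"]))
p=bot.grab_frame("wrist");F=fix(cloud(p));hsv=cv2.cvtColor(p["frame"],cv2.COLOR_RGB2HSV)
m=(hsv[...,1]<60)&(hsv[...,2]>110)&(abs(F[...,1])<10)&(F[...,0]>-49)&(F[...,0]<100)&(F[...,2]>30)&(F[...,2]<60)
P=F[m];print("end",np.percentile(P[:,0],[1,98,99.5]),np.percentile(P[P[:,0]>40,2],98),np.percentile(P[abs(P[:,0])<20,2],98))
m=(F[...,2]>76)&(F[...,2]<83)&(np.hypot(F[...,0],F[...,1]+50)<100);P=F[m]
for r in(75,80,85,90):
    d=np.hypot(P[:,0],P[:,1]+50);k=P[abs(d-r)<2.5]
    if len(k): print(r,len(k),np.median(k,0), np.degrees(np.arctan2(-np.median(k[:,0]),np.median(k[:,1])+50)))
```

```text
[ 0.6778 -0.1464  0.1548] [-3.1416 -0.0001  0.9578] [-0.5137 -0.2625  0.1987] 0.051096137936454476
[ 45.6031  -0.3138 154.8367]
end [-48.6184  69.0689  69.2965] 49.63419456271464 49.60475780205998
```

Run:
```python
from h import *
np.set_printoptions(precision=1,suppress=True)
p=load("w1.npz");X=cloud(p)
for r,z in((.05,.055),(.09,.13),(.13,.13),(.06,.02)):
    m=(np.hypot(X[...,0]-.681,X[...,1]+.299)<r)&(X[...,2]>z);F=fix(X[m]);print(r,z,len(F),F.min(0) if len(F) else '',F.max(0) if len(F) else '')
s0=np.deg2rad(97.8);o=bot.observe()
def pos(s,off,r=82): return np.array([0,-50])+r*np.array([-np.sin(s),np.cos(s)])-off*np.array([np.cos(s),np.sin(s)])
def psi(s): return A+np.pi/2+s-np.pi
T=np.array(o["position"]);y=o["tool_rot"][2]
def rel(Pf,T,y): # fix xy mm -> tool shift from world T
    d=(O+MF.T@np.r_[Pf,0]/1000-T)*1000;return d[0]*np.cos(y)+d[1]*np.sin(y),d[0]*np.sin(y)-d[1]*np.cos(y)
P0=pos(s0,31);print("start",P0,rel(P0,T,y),"turn",y-psi(s0))
# pushing arc, frame at start
T0=O+MF.T@np.r_[P0,0]/1000;y0=psi(s0)
ss=np.linspace(s0,-.03,22)
for i,s in enumerate(ss):
    if i in(11,): print("--- new call frame");
    if i==11: T0=O+MF.T@np.r_[pos(ss[10],22.5),0]/1000;y0=psi(ss[10])
    print("%.0f %.0f 0 %.2f;"%(*rel(pos(s,22.5),T0,y0),y0-psi(s)),end=' ')
```

```text
0.05 0.055 613 [-94.1 -73.5  65.4] [-35.3 -44.6 109.6]
0.09 0.13 0  
0.13 0.13 0  
0.06 0.02 1140 [-127.2 -145.6   20.4] [-26.3 -39.5 110.1]
start [-77.  -91.8] (np.float64(-124.15764805736903), np.float64(88.28432845195198)) turn -0.1334186436704905
0 -9 0 0.00; -2 -15 0 0.08; -3 -22 0 0.17; -3 -29 0 0.25; -3 -36 0 0.33; -2 -43 0 0.41; -1 -50 0 0.50; 1 -57 0 0.58; 3 -64 0 0.66; 6 -70 0 0.74; 10 -76 0 0.83; --- new call frame
-2 -7 0 0.08; -3 -14 0 0.17; -3 -21 0 0.25; -3 -28 0 0.33; -2 -35 0 0.41; -1 -42 0 0.50; 1 -49 0 0.58; 3 -55 0 0.66; 6 -62 0 0.74; 10 -68 0 0.83; 14 -73 0 0.91;
```

Call:
move_arm(moves="-12 9 0 -0.02; -26 18 0 -0.04; -40 28 0 -0.06; -54 38 0 -0.08; -68 48 0 -0.1; -82 58 0 -0.12; -96 68 0 -0.13; -110 78 0 -0.13; -124 88 0 -0.13; -124 88 0 -0.13", grip=0)

```text
clock: 27.62
position: [0.6778, -0.3034, 0.1528]
tool_rot: [3.14, 0.002, 1.084]
force: [0.5, -0.3, 0.3]
grip_width: -0.0001
```

Call:
move_arm(moves="0 0 10 0; 0 0 20 0; 0 0 32 0; 0 0 44 0; 0 0 56 0; 0 0 68 0; 0 0 78 0; 0 0 84 0; 0 0 85 0; 0 0 85 0")

```text
clock: 28.45
position: [0.6786, -0.2985, 0.067]
tool_rot: [-3.141, 0.0, 1.088]
force: [-0.5, 0.5, 0.4]
grip_width: -0.0
```

Call:
move_arm(moves="0 -9 0 0; -2 -15 0 0.08; -3 -22 0 0.17; -3 -29 0 0.25; -3 -36 0 0.33; -2 -43 0 0.41; -1 -50 0 0.5; 1 -57 0 0.58; 3 -64 0 0.66; 6 -70 0 0.74")

```text
clock: 29.28
position: [0.6199, -0.2609, 0.0684]
tool_rot: [3.14, -0.002, 0.344]
force: [0.3, -1.1, -0.1]
grip_width: 0.0
```

Run:
```python
from h import *
np.set_printoptions(precision=3,suppress=True)
o=bot.observe();print(o["position"],o["tool_rot"],o["force"],o["moment"],o["grip_width"],o["qpos"]);print(fix(o["position"]))
y=o["tool_rot"][2];T=np.array(o["position"])
F=fix(T);v=F[:2]-[0,-50];print("r",np.hypot(*v),"s from tool",np.degrees(y-(A-np.pi/2)), "ang",np.degrees(np.arctan2(-v[0],v[1])))
def pos(s,off,r=82): return np.array([0,-50])+r*np.array([-np.sin(s),np.cos(s)])-off*np.array([np.cos(s),np.sin(s)])
def rel(Pf):
    d=(O+MF.T@np.r_[Pf,0]/1000-T)*1000;return d[0]*np.cos(y)+d[1]*np.sin(y),d[0]*np.sin(y)-d[1]*np.cos(y)
s0=y-(A-np.pi/2);ss=np.linspace(s0,-.03,13)[1:]
for s in ss: print("%.0f %.0f 0 %.2f;"%(*rel(pos(s,22.5)),s0-s),end=' ')
```

```text
[ 0.62  -0.261  0.068] [ 3.14  -0.002  0.344] [ 0.33  -1.067 -0.099] [-0.177 -0.222 -0.009] 1.7103629071308305e-05 [ 0.265  0.786  0.072  1.582 -0.073  0.774 -0.859]
[-81.34  -19.219  68.441]
r 86.96918343242442 s from tool 54.981676229447565 ang 69.27234165340376
1 -6 0 0.08; -0 -13 0 0.16; -1 -20 0 0.25; -1 -27 0 0.33; 0 -34 0 0.41; 1 -41 0 0.49; 3 -47 0 0.58; 6 -54 0 0.66; 9 -60 0 0.74; 12 -66 0 0.82; 16 -72 0 0.91; 20 -78 0 0.99;
```

Call:
move_arm(moves="1 -6 0 0.08; 0 -13 0 0.16; -1 -20 0 0.25; -1 -27 0 0.33; 0 -34 0 0.41; 1 -41 0 0.49; 3 -47 0 0.58; 6 -54 0 0.66; 9 -60 0 0.74; 12 -66 0 0.82")

```text
clock: 30.12
position: [0.6088, -0.1943, 0.0682]
tool_rot: [-3.141, -0.001, -0.476]
force: [0.0, -1.2, 0.7]
grip_width: -0.0001
```

Run:
```python
from h import *
np.set_printoptions(precision=3,suppress=True)
o=bot.observe();print(o["position"],o["tool_rot"],o["force"],o["moment"]);print(fix(o["position"]))
p=bot.grab_frame("scene");F=fix(cloud(p));m=(F[...,2]>100)&(F[...,2]<112)&(np.hypot(F[...,0],F[...,1]+50)<70)
hsv=cv2.cvtColor(p["frame"],cv2.COLOR_RGB2HSV);P=F[m];print(len(P),P.min(0),P.max(0))
q=proj(p,O+[0,0,.08]).astype(int);save(p,"s8.png",(q[0]-50,q[1]-50,q[0]+50,q[1]+50),5)
```

```text
[ 0.609 -0.194  0.068] [-3.141 -0.001 -0.476] [ 0.039 -1.228  0.68 ] [-0.299  0.009 -0.028]
[-33.45   28.296  68.248]
41 [-21.107 -11.158 100.667] [  8.55   18.    109.789]
```

View pics/s8.png

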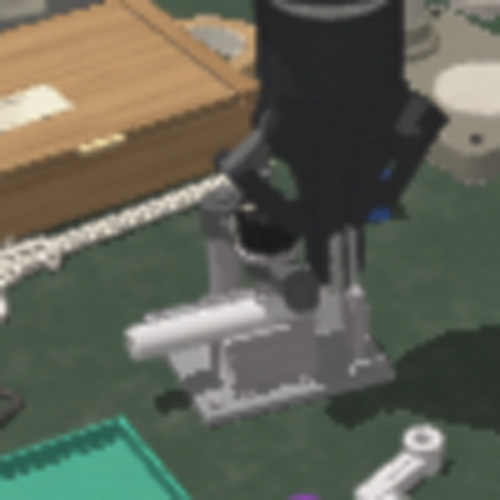

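Call:
move_arm(moves="0 -3 0 0.04; -1 -6 0 0.08; -1 -8 0 0.12; -1 -9 0 0.14; -2 -10 0 0.14; -2 -11 0 0.14; -2 -11 0 0.14; -2 -11 0 0.14; -2 -11 0 0.14; -2 -11 0 0.14")

```text
clock: 31.0
position: [0.6115, -0.1838, 0.0673]
tool_rot: [-3.141, 0.0, -0.612]
force: [-0.5, 0.8, -0.5]
grip_width: -0.0001
```

Call:
move_arm(moves="0 -0.5 0 0; 0 -0.5 0 0; 0 -1 0 0; 0 -1 0 0; 0 -1.5 0 0; 0 -1.5 0 0; 0 -2 0 0; 0 -2 0 0; 0 -2 0 0; 0 -2 0 0")

```text
clock: 31.83
position: [0.6127, -0.1821, 0.0673]
tool_rot: [-3.141, 0.0, -0.612]
force: [-0.8, 0.3, 0.2]
grip_width: -0.0
```

Call:
move_arm(moves="0 -0.5 0 0; 0 -1 0 0; 0 -1 0 0; 0 -1.5 0 0; 0 -2 0 0; 0 -2 0 0; 0 -2 0 0; 0 -2 0 0; 0 -2 0 0; 0 -2 0 0")

```text
clock: 32.67
position: [0.613, -0.1817, 0.0672]
tool_rot: [3.14, 0.0, -0.613]
force: [-5.5, -6.3, 1.6]
grip_width: -0.0
```

Call:
move_arm(moves="0 -0.5 0 0; 0 -1 0 0; 0 -1 0 0; 0 -1.5 0 0; 0 -2 0 0; 0 -2 0 0; 0 -2 0 0; 0 -2 0 0; 0 -2 0 0; 0 -2 0 0")

```text
clock: 33.5
position: [0.6132, -0.1814, 0.0672]
tool_rot: [3.138, 0.001, -0.614]
force: [-11.4, -12.0, 4.1]
grip_width: 0.0002
```

Run:
```python
from h import *
np.set_printoptions(precision=2,suppress=True)
o=bot.observe();print(fix(o["position"]),o["force"],o["moment"])
for n in("scene","top"):
    p=bot.grab_frame(n);X=cloud(p);F=fix(X);hsv=cv2.cvtColor(p["frame"],cv2.COLOR_RGB2HSV)
    m=(F[...,2]>104)&(F[...,2]<111)&(np.hypot(F[...,0],F[...,1])<40);P=F[m]
    if len(P)>9: print(n,len(P),P.min(0),P.max(0),(P.min(0)+P.max(0))/2)
    m=(F[...,2]>76)&(F[...,2]<83)&(np.hypot(F[...,0],F[...,1]-36)<22);P=F[m]
    if len(P)>9: print(n,"tab",len(P),P.min(0),P.max(0))
```

```text
[-20.3   32.2   67.19] [-11.41 -11.96   4.06] [-2.5   2.27 -0.02]
scene 17 [-11.32  -8.4  104.06] [ 15.49  37.32 108.84] [  2.08  14.46 106.45]
scene tab 62 [-19.29  14.7   76.22] [ 9.04 47.87 82.91]
```

Call:
move_arm(moves="0 8 0 0; 0 18 0 0; 0 20 -15 0; 0 20 -40 0; 0 20 -70 -0.05; 0 20 -95 -0.1; 5 12 -100 -0.2; 14 0 -100 -0.3; 23 -10 -100 -0.4; 32 -20 -100 -0.5", grip=1)

```text
clock: 34.43
position: [0.6535, -0.1804, 0.1678]
tool_rot: [-3.141, -0.001, -0.107]
force: [-0.5, -0.4, -0.2]
grip_width: 0.0853
```

Call:
move_arm(moves="0 0 0 -0.12; 0 0 0 -0.24; 0 0 0 -0.36; 0 0 0 -0.48; 0 0 0 -0.6; 0 0 0 -0.72; 0 0 0 -0.84; 0 0 0 -0.96; 0 0 0 -1.08; 0 0 0 -1.2")

```text
clock: 35.27
position: [0.6528, -0.1808, 0.1674]
tool_rot: [3.141, -0.001, 1.094]
force: [0.2, -0.5, 0.1]
grip_width: 0.0855
```

Call:
move_arm(moves="0 0 0 -0.12; 0 0 0 -0.24; 0 0 0 -0.36; 0 0 0 -0.48; 0 0 0 -0.6; 0 0 0 -0.72; 0 0 0 -0.84; 0 0 0 -0.96; 0 0 0 -1.08; 0 0 0 -1.1")

```text
clock: 36.1
position: [0.6527, -0.181, 0.1674]
tool_rot: [3.141, -0.0, 2.194]
force: [0.1, 0.8, 0.3]
grip_width: 0.0853
```

Run:
```python
from h import *
np.set_printoptions(precision=3,suppress=True)
o=bot.observe();print(o["clock"],o["position"],o["tool_rot"],o["force"],o["moment"],o["qpos"]);print(fix(o["position"]))
p=bot.grab_frame("wrist");F=fix(cloud(p))
m=(F[...,2]>103)&(F[...,2]<112)&(np.hypot(F[...,0],F[...,1])<30);P=F[m]
if len(P)>9: print(len(P),P.min(0),P.max(0),(P.min(0)+P.max(0))/2)
print([ (round(d["conf"],2),d["at"],fix(at_depth(p,d["at"]))) for d in bot.pinpoint(p,"knob")])
q=proj(p,O+[0,0,.1]).astype(int);print(q);q=np.clip(q,[80,60],[560,340]);save(p,"w9.png",(q[0]-80,q[1]-60,q[0]+80,q[1]+60),5)
```

```text
36.1 [ 0.653 -0.181  0.167] [ 3.141 -0.     2.194] [0.138 0.759 0.264] [ 0.007 -0.02   0.019] [ 0.393  0.688 -0.339  1.494  0.252  1.002  0.612]
[  2.792   0.166 167.364]
1343 [-16.777 -16.073 103.054] [ 16.948  16.549 109.291] [  0.086   0.238 106.173]
[(0.91, [319.5, 212.2], array([  0.738,   2.865, 106.505])), (0.55, [274.4, 205.9], array([-47.957,   0.738,  39.96 ]))]
[319 212]
```

View pics/w9.png

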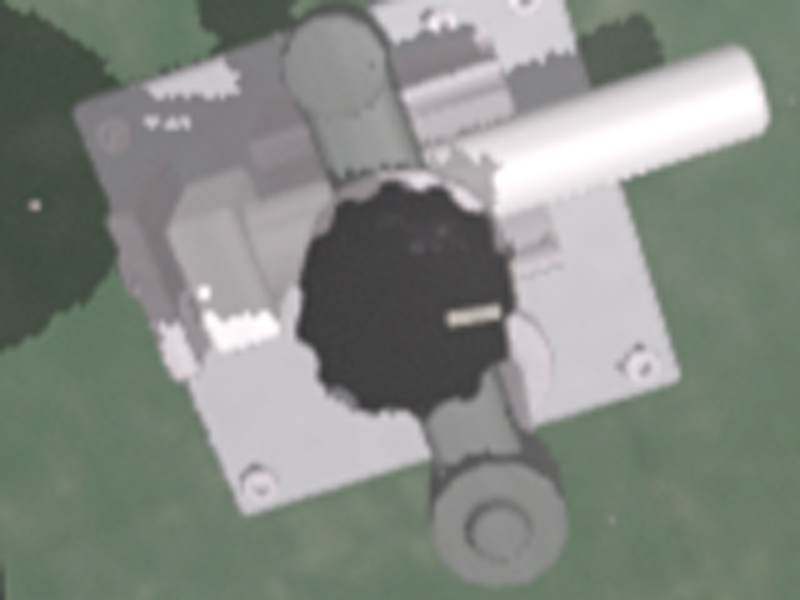

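Call:
move_arm(moves="-1 -2.5 5 0; -1 -2.5 15 0; -1 -2.5 27 0; -1 -2.5 40 0; -1 -2.5 52 0; -1 -2.5 63 0; -1 -2.5 72 0; -1 -2.5 78 0; -1 -2.5 81 0; -1 -2.5 81 0")

```text
clock: 37.03
position: [0.651, -0.1831, 0.0856]
tool_rot: [-3.141, -0.001, 2.188]
force: [0.4, -0.6, -0.5]
grip_width: 0.0851
```

Call:
move_arm(moves="0 0 0 0; 0 0 0 0; 0 0 0 0; 0 0 0 0; 0 0 0 0; 0 0 0 0; 0 0 0 0; 0 0 0 0; 0 0 0 0; 0 0 0 0", grip=0, grip_force=45)

```text
clock: 37.87
position: [0.6515, -0.1833, 0.087]
tool_rot: [3.141, 0.001, 2.188]
force: [-0.9, 1.0, 5.2]
grip_width: 0.0326
```

```bash
cat > k.py <<'E'
from h import *
import sys
np.set_printoptions(precision=3,suppress=True)
o=bot.observe();print(o["clock"],o["position"],o["tool_rot"],o["force"],"M",o["moment"],o["grip_width"],np.array(o["joint_efforts"])[-1])
if len(sys.argv)>1:
    p=bot.grab_frame("wrist");q=proj(p,np.array(o["position"])+[0,0,0]).astype(int);q=np.clip(q,[60,45],[580,355]);print(q);save(p,sys.argv[1],(q[0]-60,q[1]-45,q[0]+60,q[1]+45),6)
E
python3 k.py w10.png
```

```text
37.8667 [ 0.651 -0.183  0.087] [3.141 0.001 2.188] [-0.935  0.972  5.248] M [0.039 0.263 0.003] 0.03263223856925008 -0.011605573527049273
[323 253]
```

View pics/w10.png

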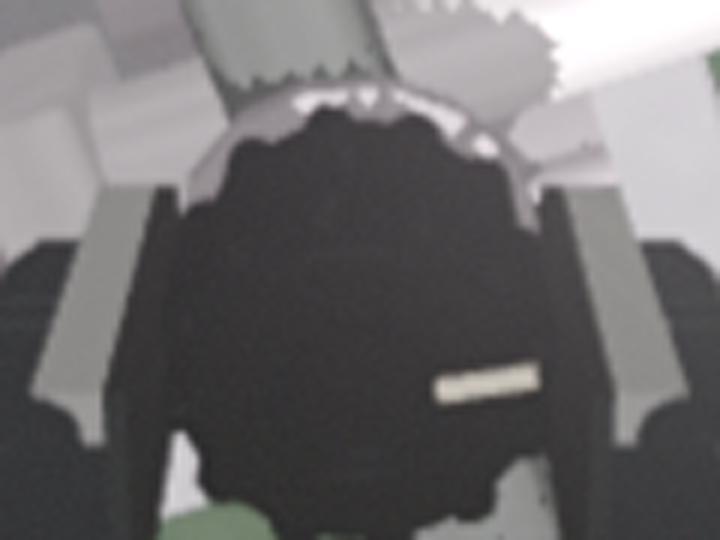

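The knob is centred between the pads, with its index line at px (490,383). I regrip with the tool turned so that the index and collar lines face the camera.

Call:
move_arm(moves="0 0 0 0; 0 0 0 0; 0 0 0 0; 0 0 0 0.1; 0 0 0 0.2; 0 0 0 0.3; 0 0 0 0.4; 0 0 0 0.5; 0 0 0 0.6; 0 0 0 0.69", grip=0.7)

```text
clock: 38.75
position: [0.6512, -0.1831, 0.0863]
tool_rot: [3.142, -0.0, 1.493]
force: [-0.5, 0.4, 0.2]
grip_width: 0.0598
```

Call:
move_arm(moves="0 0 0 0; 0 0 0 0; 0 0 0 0; 0 0 0 0; 0 0 0 0; 0 0 0 0; 0 0 0 0; 0 0 0 0; 0 0 0 0; 0 0 0 0", grip=0)

```text
clock: 39.58
position: [0.6515, -0.1832, 0.0866]
tool_rot: [3.141, -0.0, 1.498]
force: [1.2, 0.9, 4.3]
grip_width: 0.0326
```

```bash
python3 k.py w11.png
```

```text
39.5833 [ 0.651 -0.183  0.087] [ 3.141 -0.     1.498] [1.233 0.869 4.286] M [ 0.03  -0.432  0.051] 0.0326258960123979 -0.059542497619986534
[323 252]
```

View pics/w11.png

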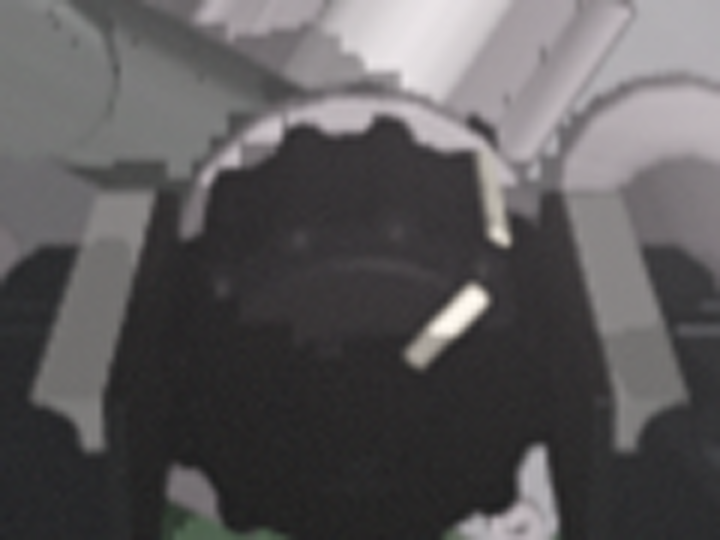

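The collar's black line (px 487,130) is right under the knob's white side line (490,190), so slip can be read directly. I track the line's angle numerically.

Call:
move_arm(moves="0 0 0 0.05; 0 0 0 0.15; 0 0 0 0.25; 0 0 0 0.35; 0 0 0 0.45; 0 0 0 0.55; 0 0 0 0.65; 0 0 0 0.75; 0 0 0 0.85; 0 0 0 0.9")

```text
clock: 40.47
position: [0.6519, -0.1835, 0.0866]
tool_rot: [3.14, -0.001, 0.592]
force: [4.7, -1.6, 2.3]
grip_width: 0.0325
```

```bash
cat > c.py <<'E'
from h import *
np.set_printoptions(precision=3,suppress=True)
o=bot.observe();y=o["tool_rot"][2];print(o["clock"],o["position"],"yaw",round(y,3),"M",o["moment"],o["grip_width"],"q7",round(o["qpos"][6],2))
def scan(p,rad,z,off=0):
    g=cv2.cvtColor(p["frame"],cv2.COLOR_RGB2GRAY);c=np.array([o["position"][0],o["position"][1],0]);v=[]
    for d in np.arange(-60,61,2.):
        a=y+np.deg2rad(d);q=proj(p,c+[rad*np.cos(a),rad*np.sin(a),z]);v.append(cv2.getRectSubPix(g,(1,1),tuple(map(float,q)))[0,0])
    return np.array(v,int)
p=bot.grab_frame("wrist");np.save("col.npy",p["frame"])
for rad,z in((.0172,.084),(.0175,.082),(.0170,.095)): print(rad,z,'|'.join(map(str,scan(p,rad,z))))
q=proj(p,o["position"]).astype(int);save(p,"k%d.png"%round(o["clock"]*100),(q[0]-60,q[1]-45,q[0]+60,q[1]+45),6)
E
python3 c.py
```

```text
40.4667 [ 0.652 -0.184  0.087] yaw 0.592 M [-0.379 -1.107  0.03 ] 0.03253086744079437 q7 -0.72
0.0172 0.084 130|129|129|129|131|127|115|87|79|75|69|68|83|108|114|113|110|109|113|126|138|143|143|142|143|135|131|124|116|116|120|124|125|125|135|137|130|126|126|142|143|145|141|132|132|133|141|153|154|159|163|159|149|128|122|128|125|127|129|129|130
0.0175 0.082 131|132|131|131|130|125|122|101|85|80|77|78|91|98|97|96|98|107|126|141|147|149|150|152|152|151|150|150|160|200|195|170|158|154|153|161|205|208|187|165|170|170|151|146|150|159|165|173|176|175|177|177|170|166|154|152|150|128|122|122|120
0.017 0.095 62|79|114|156|178|191|194|189|176|178|180|158|117|77|63|61|63|95|110|107|99|92|89|71|64|65|64|65|65|67|74|78|80|78|79|68|64|65|65|64|62|66|95|119|122|136|153|115|75|59|59|58|57|64|82|129|159|192|196|183|184
```

```bash
cat >> c.py <<'E'
def mark(img,x0=478,x1=505):
    g=cv2.cvtColor(img,cv2.COLOR_RGB2GRAY).astype(float);w=g[225:232,334:352];print(w.astype(int))
mark(p["frame"])
E
python3 c.py | tail -8; python3 -c "
import cv2
a=cv2.imread('pics/w11.png',0);a=cv2.resize(a,None,fx=1/6,fy=1/6,interpolation=cv2.INTER_AREA);print(a[225-207:232-207,334-263:352-263])"; ls pics|tail -3
```

```text
0.017 0.095 65|80|111|155|178|191|194|188|177|178|179|144|97|70|60|63|75|109|110|104|97|90|88|70|64|66|66|66|65|69|74|78|80|77|79|68|64|65|65|65|63|68|98|121|127|148|157|116|75|57|59|59|57|68|95|148|171|192|197|181|181
[[171 147 130 126 118 110 102  93  82  94 103 107 109 114 115 119 119 115]
 [196 181 164 150 132 127 115  82  68  79  96 106 120 123 124 124 127 127]
 [195 195 193 180 163 151 129  87  63  67  77  99 126 127 129 128 128 128]
 [196 195 196 194 192 180 161 113  77  65  67  94 126 131 128 128 129 128]
 [197 195 195 195 197 195 190 166 134  97  71  81 117 127 129 130 129 131]
 [175 187 196 195 196 198 198 196 182 158 110  79 109 129 130 130 130 133]
 [109 149 173 187 192 176 171 174 180 185 139  97 119 130 132 131 132 132]]
[[165 149 138 135 139 148 149 139 142 158 162 164 161 151 149 152 151 154]
 [188 176 165 148 137 136 127  97  99 136 154 160 157 152 152 152 154 158]
 [187 189 188 177 165 148 119  74  64  90 121 144 151 154 153 153 157 164]
 [187 187 188 190 188 176 154 107  75  63  77 114 150 155 154 155 161 169]
 [187 186 187 187 189 191 186 163 134  95  69  98 151 157 155 159 166 174]
 [165 177 186 187 186 189 190 188 178 151  99  96 144 157 158 164 171 179]
 [104 136 159 164 161 158 158 160 170 177 146 110 137 156 163 170 178 181]]
w11.png
w6.png
w9.png
```

Call:
move_arm(moves="0 0 0 0.03; 0 0 0 0.06; 0 0 0 0.1; 0 0 0 0.14; 0 0 0 0.18; 0 0 0 0.22; 0 0 0 0.25; 0 0 0 0.25; 0 0 0 0.25; 0 0 0 0.25")

```text
clock: 41.4
position: [0.6519, -0.1838, 0.0866]
tool_rot: [3.14, -0.001, 0.348]
force: [5.8, -2.6, 2.4]
grip_width: 0.0325
```

```bash
cat > m.py <<'E'
from h import *
np.set_printoptions(precision=3,suppress=True)
o=bot.observe();p=bot.grab_frame("wrist");g=cv2.cvtColor(p["frame"],cv2.COLOR_RGB2GRAY).astype(int);M=np.array(o["moment"])
print(o["clock"],o["position"],"yaw",round(o["tool_rot"][2],3),"M",M,"e7",round(o["joint_efforts"][6],3),"q7",round(o["qpos"][6],2),o["grip_width"])
print(g[226:230,330:354])
E
python3 m.py
```

```text
41.4 [ 0.652 -0.184  0.087] yaw 0.348 M [-0.618 -1.2   -0.059] e7 0.025 q7 -0.91 0.03245857563692514
[[179 195 204 205 205 193 178 162 139 131 129 100  87 108 128 139 140 140
  140 138 139 139 138 138]
 [108 164 203 204 203 203 203 191 171 148 128  91  68  75 100 127 140 140
  139 138 138 137 137 138]
 [ 72 122 188 204 203 202 203 202 198 184 162 115  83  71  74 103 138 139
  140 139 137 138 138 138]
 [ 68  89 156 203 204 203 202 203 203 204 198 174 154 111  75  82 122 138
  138 138 138 138 138 138]]
```

Call:
move_arm(moves="0 0 0 0.02; 0 0 0 0.04; 0 0 0 0.06; 0 0 0 0.08; 0 0 0 0.1; 0 0 0 0.12; 0 0 0 0.12; 0 0 0 0.12; 0 0 0 0.12; 0 0 0 0.12")

```text
clock: 42.28
position: [0.6519, -0.1839, 0.0866]
tool_rot: [3.14, -0.002, 0.228]
force: [5.1, -2.2, 2.2]
grip_width: 0.0326
```

```bash
python3 m.py
```

```text
42.2833 [ 0.652 -0.184  0.087] yaw 0.228 M [-0.705 -1.177 -0.052] e7 0.054 q7 -1.01 0.03256779329315945
[[180 196 205 205 204 194 178 161 141 137 128  88  81 107 124 140 141 140
  140 140 139 138 137 137]
 [111 165 204 206 205 204 204 192 177 160 133  89  66  71  91 128 140 140
  140 139 139 138 136 137]
 [ 74 120 185 205 205 204 205 204 203 192 167 116  82  70  70 101 132 139
  140 138 138 137 136 136]
 [ 67  80 138 196 205 205 204 204 206 205 199 176 156 110  75  81 117 139
  139 137 136 135 136 136]]
```

Call:
move_arm(moves="0 0 0 0.02; 0 0 0 0.04; 0 0 0 0.06; 0 0 0 0.08; 0 0 0 0.1; 0 0 0 0.1; 0 0 0 0.1; 0 0 0 0.1; 0 0 0 0.1; 0 0 0 0.1")

```text
clock: 43.17
position: [0.6519, -0.184, 0.0866]
tool_rot: [3.14, -0.002, 0.128]
force: [4.8, -3.2, 2.3]
grip_width: 0.0325
```

```bash
python3 m.py
```

```text
43.1667 [ 0.652 -0.184  0.087] yaw 0.128 M [-0.745 -1.261 -0.021] e7 0.057 q7 -1.09 0.032478649179365514
[[181 197 206 206 204 194 178 162 140 136 130  99  82 107 130 140 140 138
  137 138 136 137 136 137]
 [111 166 204 206 205 205 203 193 176 160 132  95  69  76  98 128 139 137
  135 138 137 137 138 139]
 [ 74 124 190 206 206 204 204 204 203 192 171 126  85  69  72 100 131 137
  137 137 137 138 137 139]
 [ 67  89 152 196 205 205 205 205 205 206 202 180 156 111  77  78 116 136
  136 137 138 137 139 139]]
```

Call:
move_arm(moves="0 0 0 0.02; 0 0 0 0.04; 0 0 0 0.06; 0 0 0 0.08; 0 0 0 0.1; 0 0 0 0.1; 0 0 0 0.1; 0 0 0 0.1; 0 0 0 0.1; 0 0 0 0.1")

```text
clock: 44.05
position: [0.6519, -0.184, 0.0866]
tool_rot: [3.14, -0.002, 0.028]
force: [5.6, -4.4, 2.1]
grip_width: 0.0327
```

```bash
python3 m.py
```

```text
44.05 [ 0.652 -0.184  0.087] yaw 0.028 M [-0.792 -1.3   -0.064] e7 0.057 q7 -1.17 0.03268110507637173
[[161 190 206 206 203 194 176 160 138 134 128  97  81 105 123 137 137 137
  138 137 139 139 133 119]
 [ 95 153 204 207 205 204 203 192 175 159 130  95  67  71  89 118 126 139
  138 138 139 136 126 109]
 [ 71 123 191 207 206 205 205 205 203 193 171 133  91  72  67  85 114 137
  139 138 137 130 122 116]
 [ 69  88 148 197 206 205 205 205 207 207 203 185 163 120  77  78 115 138
  139 137 132 123 117 121]]
```

Call:
move_arm(moves="0 0 0 0.02; 0 0 0 0.04; 0 0 0 0.06; 0 0 0 0.08; 0 0 0 0.08; 0 0 0 0.08; 0 0 0 0.08; 0 0 0 0.08; 0 0 0 0.08; 0 0 0 0.08")

```text
clock: 44.93
position: [0.6519, -0.1841, 0.0866]
tool_rot: [3.141, -0.002, -0.052]
force: [5.0, -3.8, 2.2]
grip_width: 0.0319
```

```bash
python3 m.py
```

```text
44.9333 [ 0.652 -0.184  0.087] yaw -0.052 M [-0.818 -1.237  0.038] e7 0.057 q7 -1.23 0.03190003998143432
[[162 190 207 207 205 192 176 158 132 119 110  95  80 106 127 139 139 139
  139 133 124 118 121 134]
 [ 96 153 205 207 206 205 204 192 174 153 126  93  68  73 100 126 139 139
  136 126 120 123 140 150]
 [ 73 121 191 207 207 206 206 205 204 192 172 133  91  72  74  97 122 125
  128 121 119 135 155 154]
 [ 70  89 150 198 206 206 206 206 207 207 203 186 161 120  77  71  87 103
  122 118 128 151 158 158]]
```

Call:
move_arm(moves="0 0 0 0.02; 0 0 0 0.04; 0 0 0 0.06; 0 0 0 0.08; 0 0 0 0.08; 0 0 0 0.08; 0 0 0 0.08; 0 0 0 0.08; 0 0 0 0.08; 0 0 0 0.08")

```text
clock: 45.82
position: [0.6519, -0.1841, 0.0866]
tool_rot: [3.141, -0.002, -0.132]
force: [6.0, -4.8, 2.0]
grip_width: 0.0328
```

```bash
python3 m.py
```

```text
45.8167 [ 0.652 -0.184  0.087] yaw -0.132 M [-0.836 -1.292 -0.042] e7 0.05 q7 -1.3 0.032827150364240824
[[161 191 208 208 205 193 176 155 133 131 124  95  81 108 125 126 123 124
  118 128 152 160 159 158]
 [ 95 154 206 208 207 206 204 193 175 157 129  92  67  73  90  98 102 119
  127 148 162 162 161 158]
 [ 71 123 192 208 206 206 207 206 204 192 172 132  91  72  67  77  95 119
  141 163 163 161 162 161]
 [ 69  88 144 184 192 206 206 206 207 208 203 186 163 119  76  69  90 126
  155 165 163 163 161 162]]
```

Call:
move_arm(moves="0 0 0 0.02; 0 0 0 0.04; 0 0 0 0.06; 0 0 0 0.08; 0 0 0 0.08; 0 0 0 0.08; 0 0 0 0.08; 0 0 0 0.08; 0 0 0 0.08; 0 0 0 0.08")

```text
clock: 46.7
position: [0.652, -0.1841, 0.0867]
tool_rot: [3.141, -0.002, -0.212]
force: [6.3, -4.2, 1.7]
grip_width: 0.0325
```

```bash
python3 m.py
```

```text
46.7 [ 0.652 -0.184  0.087] yaw -0.212 M [-0.879 -1.275 -0.051] e7 0.039 q7 -1.36 0.032479695206727124
[[162 192 209 209 207 198 176 157 135 128 112  94  79  97  97 118 129 155
  164 165 164 164 163 163]
 [ 95 155 207 208 203 191 204 193 174 154 126  93  69  67  81 110 141 165
  166 165 165 164 163 164]
 [ 70 118 183 187 180 165 205 208 206 192 172 134  90  70  70 101 147 166
  166 165 164 165 165 164]
 [ 66  76 111 136 140 151 190 207 208 208 205 187 164 120  75  86 138 165
  165 165 165 164 164 164]]
```

Call:
move_arm(moves="0 0 0 0.02; 0 0 0 0.04; 0 0 0 0.06; 0 0 0 0.08; 0 0 0 0.08; 0 0 0 0.08; 0 0 0 0.08; 0 0 0 0.08; 0 0 0 0.08; 0 0 0 0.08")

```text
clock: 47.58
position: [0.6519, -0.1842, 0.0866]
tool_rot: [3.141, -0.002, -0.292]
force: [6.6, -4.2, 1.8]
grip_width: 0.0327
```

```bash
python3 m.py
```

```text
47.5833 [ 0.652 -0.184  0.087] yaw -0.292 M [-0.977 -1.318 -0.063] e7 0.025 q7 -1.42 0.032654367958775764
[[165 194 210 209 209 201 183 156 134 134 125  92  75  94 124 166 169 167
  167 166 166 166 166 166]
 [ 95 146 188 194 208 210 207 195 176 157 129  89  68  71 105 153 169 168
  168 167 167 167 166 167]
 [ 68  92 134 157 192 209 208 208 206 195 173 133  92  72  77 123 167 169
  169 167 167 167 166 167]
 [ 68  74 100 133 166 204 190 188 194 210 207 189 165 121  77  99 155 171
  169 168 168 167 167 166]]
```

Call:
move_arm(moves="0 0 0 0.02; 0 0 0 0.04; 0 0 0 0.06; 0 0 0 0.08; 0 0 0 0.08; 0 0 0 0.08; 0 0 0 0.08; 0 0 0 0.08; 0 0 0 0.08; 0 0 0 0.08")

```text
clock: 48.47
position: [0.652, -0.1842, 0.0867]
tool_rot: [3.141, -0.002, -0.372]
force: [6.2, -4.7, 1.8]
grip_width: 0.0324
```

```bash
python3 m.py
```

```text
48.4667 [ 0.652 -0.184  0.087] yaw -0.372 M [-1.024 -1.241 -0.025] e7 0.009 q7 -1.49 0.03242432754419197
[[165 193 213 213 211 204 186 161 136 131 113  81  87 131 159 171 173 170
  170 171 169 169 170 170]
 [ 92 148 211 213 212 211 209 196 179 157 128  88  69  82 121 159 175 174
  172 173 171 171 171 170]
 [ 73 122 193 209 192 190 196 212 210 197 175 136  93  74  81 130 176 178
  176 174 174 174 173 172]
 [ 68  84 138 181 150 146 168 210 214 213 208 191 167 123  79 103 163 178
  178 177 177 176 175 176]]
```

Call:
move_arm(moves="0 0 0 0.02; 0 0 0 0.04; 0 0 0 0.06; 0 0 0 0.08; 0 0 0 0.08; 0 0 0 0.08; 0 0 0 0.08; 0 0 0 0.08; 0 0 0 0.08; 0 0 0 0.08")

```text
clock: 49.35
position: [0.6519, -0.1843, 0.0867]
tool_rot: [3.141, -0.002, -0.452]
force: [5.9, -4.3, 3.6]
grip_width: 0.0322
```

```bash
python3 m.py
```

```text
49.35 [ 0.652 -0.184  0.087] yaw -0.452 M [-1.04  -1.308  0.009] e7 0.002 q7 -1.55 0.03216293765173266
[[169 200 215 213 207 197 183 170 148 126  80  71  95 139 165 181 180 180
  179 177 178 177 177 176]
 [101 162 210 196 199 214 214 207 189 167 118  80  69  85 134 180 182 182
  181 180 181 180 180 179]
 [ 73 123 180 154 169 214 217 215 212 203 182 147 105  77 109 170 181 181
  180 181 181 181 181 181]
 [ 72  83 116 135 159 198 211 196 194 200 214 200 175 125 111 160 177 179
  178 177 179 179 179 179]]
```

Call:
move_arm(moves="0 0 0 0.02; 0 0 0 0.04; 0 0 0 0.06; 0 0 0 0.06; 0 0 0 0.06; 0 0 0 0.06; 0 0 0 0.06; 0 0 0 0.06; 0 0 0 0.06; 0 0 0 0.06")

```text
clock: 50.23
position: [0.6519, -0.1843, 0.0867]
tool_rot: [3.141, -0.002, -0.512]
force: [6.0, -5.2, 2.6]
grip_width: 0.0324
```

```bash
python3 m.py; python3 c.py | sed -n 2,4p
```

```text
50.2333 [ 0.652 -0.184  0.087] yaw -0.512 M [-1.093 -1.279 -0.024] e7 0.002 q7 -1.6 0.03241736029343993
[[171 196 201 215 209 195 184 172 123  82  70  72 104 154 183 184 183 184
  184 184 184 183 183 183]
 [ 97 136 173 216 219 217 215 203 150 116 100  73  85 135 180 182 181 181
  181 181 181 182 183 182]
 [ 72  94 152 201 217 214 199 189 152 143 132 101  83 123 173 179 179 179
  179 179 179 180 179 179]
 [ 68  79 113 160 195 190 154 148 144 146 145 130 109 127 157 171 176 177
  177 176 177 177 177 177]]
0.0172 0.084 140|138|136|136|141|143|152|151|137|107|106|109|108|113|135|148|140|144|141|148|146|143|153|154|146|142|140|142|145|146|147|145|140|141|145|149|150|149|146|146|167|166|169|168|179|203|182|174|176|169|170|172|172|170|168|162|155|149|148|147|146
0.0175 0.082 139|142|144|149|153|156|158|152|122|90|79|75|76|84|95|115|129|140|147|144|147|146|146|144|142|143|149|151|153|155|155|155|151|154|155|154|149|147|139|149|176|185|184|181|193|247|254|227|185|175|176|175|174|174|172|171|168|163|155|149|149
0.017 0.095 60|60|66|92|122|160|174|184|195|157|111|81|68|67|67|68|69|70|70|70|71|70|71|73|74|74|75|75|73|74|74|74|74|75|75|75|77|77|77|79|104|153|158|171|176|184|131|88|80|78|79|82|95|123|139|146|148|147|136|122|102
```

The collar mark, steady for 1.9 rad, now lags the knob by a few degrees, so the clutch has slipped. I stop there, release and survey the hinge arms again.

Call:
move_arm(moves="0 0 0 0; 0 0 0 0; 0 0 0 0; 0 0 0 0; 0 0 0 0; 0 0 -8 0; 0 0 -25 0; 0 0 -55 0; 0 0 -90 0; 0 0 -130 0", grip=0.8)

```text
clock: 51.17
position: [0.6503, -0.183, 0.2173]
tool_rot: [3.141, 0.002, -0.512]
force: [0.8, 0.2, -0.8]
grip_width: 0.0682
```

Call:
move_arm(moves="-12 17 -18 -0.12; -23 35 -36 -0.24; -35 52 -54 -0.36; -46 70 -72 -0.48; -58 87 -90 -0.6; -69 104 -108 -0.72; -81 122 -126 -0.84; -92 139 -144 -0.96; -104 157 -162 -1.08; -115 174 -180 -1.2")

```text
clock: 52.0
position: [0.4641, -0.279, 0.3979]
tool_rot: [3.141, -0.0, 0.693]
force: [-0.9, -0.4, 1.0]
grip_width: 0.0682
```

Run:
```python
from h import *
np.set_printoptions(precision=3,suppress=True)
o=bot.observe();print(o["clock"],o["position"],o["tool_rot"],o["force"])
p=bot.grab_frame("wrist");save(p,"w12.png",None,1.25)
hinges(p)
X=cloud(p);hsv=cv2.cvtColor(p["frame"],cv2.COLOR_RGB2HSV)
teal=(abs(hsv[...,0].astype(int)-84)<8)&(hsv[...,1]>120)&(hsv[...,2]>60)
for nm,c in(("trayR",(.472,-.397)),("trayL",(.625,-.024))):
    m=teal&(np.hypot(X[...,0]-c[0],X[...,1]-c[1])<.105)
    if m.sum()>200: rect(X[m],nm+str(m.sum()))
F=fix(X);m=(hsv[...,1]<60)&(hsv[...,2]>110)&(abs(F[...,1])<10)&(F[...,0]>40)&(F[...,0]<100)&(F[...,2]>30)&(F[...,2]<60)
if m.sum(): print("barend",np.percentile(F[m],[2,50,98],axis=0))
```

```text
52.0 [ 0.464 -0.279  0.398] [ 3.141 -0.     0.693] [-0.856 -0.419  1.03 ]
hinge R xy [ 0.492 -0.065] yaw -0.84 err 0.9 n 441 alt 5.55
hinge R xy [ 0.537 -0.139] yaw -1.7 err 0.79 n 416 alt 5.88
hinge L xy [ 0.443 -0.137] yaw 0.35 err 0.85 n 380 alt 6.01
hinge R xy [ 0.495 -0.225] yaw 1.83 err 0.81 n 367 alt 5.97
hinge L xy [ 0.407 -0.21 ] yaw 1.4 err 0.95 n 339 alt 6.22
hinge R xy [ 0.625 -0.581] yaw 1.15 err 39.14 n 611 alt 40.59
hinge L xy [ 0.353 -0.3  ] yaw -0.89 err 1.01 n 300 alt 6.12
hinge L xy [ 0.536 -0.711] yaw -2.12 err 30.04 n 459 alt 30.43
hinge L xy [ 0.499 -0.794] yaw 2.13 err 30.19 n 195 alt 31.5
trayR4349 [ 472.  -396.8] [100.7 161.5] ang 59.1
trayL424 [567.  -38.9] [25.1 68.1] ang 41.0
```

View pics/w12.png

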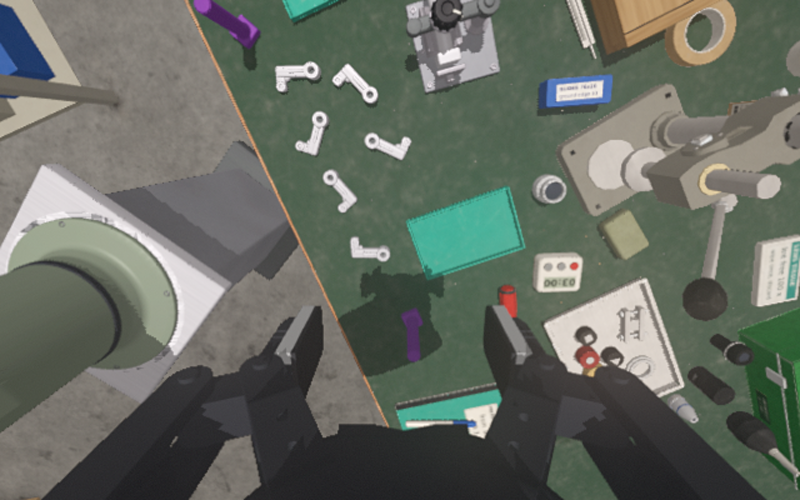

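```bash
cat > pl.py <<'E'
from h import *
# plan: python3 pl.py x y psi_pick | slot
def rel(a,b):
    d=np.array(b[:3])-np.array(a[:3]);y=a[3];t=(y-b[3]+np.pi)%(2*np.pi)-np.pi
    return "dx %.0f dy %.0f dz %.0f turn %.2f"%(1000*(d[0]*np.cos(y)+d[1]*np.sin(y)),1000*(d[0]*np.sin(y)-d[1]*np.cos(y)),-1000*d[2],t)
def plan(*pts):
    o=bot.observe();c=[*o["position"],o["tool_rot"][2]];print("now",np.round(c,3),round(o["clock"],1),"w",round(o["grip_width"],4))
    for q in pts: print(np.round(q,3),rel(c,q));c=q
E
python3 - <<'E'
from pl import *
z=.1
plan((.495,-.225,z,1.835),(.508,-.418,z,1.031),(.537,-.139,z,1.45),(.472,-.397,z,1.031),(.492,-.065,z,2.29),(.436,-.375,z,1.031))
p=bot.grab_frame("scene");X=cloud(p);hsv=cv2.cvtColor(p["frame"],cv2.COLOR_RGB2HSV)
teal=(abs(hsv[...,0].astype(int)-84)<8)&(hsv[...,1]>120)&(hsv[...,2]>60)
for nm,c in(("trayR",(.472,-.397)),("trayL",(.625,-.024))):
    m=teal&(np.hypot(X[...,0]-c[0],X[...,1]-c[1])<.12)
    if m.sum()>200: rect(X[m],nm+str(m.sum()))
E
```

```text
now [ 0.462 -0.282  0.402  0.701] 52.0 w 0.068
[ 0.495 -0.225  0.1    1.835] dx 62 dy -22 dz 302 turn -1.13
[ 0.508 -0.418  0.1    1.031] dx -190 dy -38 dz -0 turn 0.80
[ 0.537 -0.139  0.1    1.45 ] dx 254 dy -119 dz -0 turn -0.42
[ 0.472 -0.397  0.1    1.031] dx -264 dy -33 dz -0 turn 0.42
[ 0.492 -0.065  0.1    2.29 ] dx 295 dy -153 dz -0 turn -1.26
[ 0.436 -0.375  0.1    1.031] dx -196 dy -246 dz -0 turn 1.26
trayR1268 [ 472.6 -397.1] [105.8 166. ] ang 59.7
trayL1955 [632.6 -23.1] [107.2 166. ] ang 62.1
```

Call:
move_arm(moves="6 -2 30 -0.12; 12 -4 60 -0.24; 18 -6 90 -0.36; 24 -8 120 -0.48; 30 -10 150 -0.6; 36 -13 180 -0.72; 43 -15 210 -0.84; 50 -17 240 -0.96; 56 -19 270 -1.08; 62 -22 302 -1.13", grip=0.45)

```text
clock: 52.93
position: [0.5, -0.2217, 0.0933]
tool_rot: [3.141, 0.0, 1.823]
force: [1.0, -1.2, 0.3]
grip_width: 0.0384
```

Run:
```python
from pl import *
plan((.495,-.225,.006,1.835))
```

```text
now [ 0.5   -0.222  0.093  1.823] 52.9 w 0.0384
[ 0.495 -0.225  0.006  1.835] dx -2 dy -6 dz 87 turn -0.01
```

Call:
move_arm(moves="-1 -3 8 0; -2 -5 20 0; -2 -5 34 0; -2 -5 48 0; -2 -5 60 0; -2 -5 70 0; -2 -5 79 0; -2 -5 84 0; -2 -5 85 0; -2 -5 85 0")

```text
clock: 53.77
position: [0.4952, -0.2253, 0.0093]
tool_rot: [-3.141, -0.0, 1.817]
force: [0.3, 0.1, 0.3]
grip_width: 0.0385
```

Call:
move_arm(moves="0 0 0 0; 0 0 0 0; 0 0 0 0; 0 0 0 0; 0 0 0 0; 0 0 -4 0; 0 0 -16 0; 0 0 -40 0; 0 0 -70 0; 0 0 -90 0", grip=0, grip_force=60)

```text
clock: 54.6
position: [0.4956, -0.2255, 0.1024]
tool_rot: [3.14, 0.001, 1.818]
force: [0.3, -0.7, -0.8]
grip_width: 0.0102
```

Run:
```python
from pl import *
plan((.508,-.418,.1,1.031))
```

```text
now [ 0.496 -0.226  0.102  1.818] 54.6 w 0.0102
[ 0.508 -0.418  0.1    1.031] dx -190 dy -35 dz 2 turn 0.79
```

Call:
move_arm(moves="-15 -3 0 0.08; -35 -7 0 0.16; -57 -11 0 0.24; -80 -15 0 0.32; -103 -19 0 0.4; -126 -23 0 0.48; -148 -27 0 0.56; -168 -31 0 0.64; -182 -34 0 0.72; -190 -35 0 0.79")

```text
clock: 55.43
position: [0.5073, -0.4202, 0.1005]
tool_rot: [3.141, 0.0, 1.022]
force: [0.2, -0.2, -0.6]
grip_width: 0.0103
```

Call:
move_arm(moves="0 0 5 0; 0 0 15 0; 0 0 28 0; 0 0 42 0; 0 0 56 0; 0 0 70 0; 0 0 80 0; 0 0 86 0; 0 0 88 0; 0 0 88 0")

```text
clock: 56.27
position: [0.5072, -0.4175, 0.0119]
tool_rot: [-3.14, -0.001, 1.028]
force: [-8.0, 9.1, 22.0]
grip_width: 0.0104
```

Run:
```python
from pl import *
plan((.508,-.418,.011,1.031));print(np.round(bot.observe()["force"],1))
```

```text
now [ 0.507 -0.417  0.012  1.028] 56.3 w 0.0104
[ 0.508 -0.418  0.011  1.031] dx -0 dy 1 dz 1 turn -0.00
[-8.   9.1 22. ]
```

Call:
move_arm(moves="0 0 -1 0; 0 0 -1 0; 0 0 -1 0; 0 0 -1 0; 0 0 -1 0; 0 0 -4 0; 0 0 -15 0; 0 0 -40 0; 0 0 -68 0; 0 0 -90 0", grip=0.33)

```text
clock: 57.1
position: [0.5079, -0.4185, 0.104]
tool_rot: [3.14, 0.0, 1.027]
force: [-0.1, -0.6, 0.3]
grip_width: 0.0284
```

Call:
move_arm(moves="18 -8 0 -0.04; 45 -21 0 -0.08; 75 -35 0 -0.12; 105 -49 0 -0.17; 135 -63 0 -0.21; 165 -77 0 -0.25; 195 -91 0 -0.3; 222 -104 0 -0.34; 243 -114 0 -0.38; 254 -119 0 -0.42", grip=0.45)

```text
clock: 57.93
position: [0.5377, -0.1359, 0.1022]
tool_rot: [3.141, -0.001, 1.453]
force: [0.2, 1.3, 0.3]
grip_width: 0.0386
```

Run:
```python
from pl import *
plan((.537,-.139,.008,1.45),(.537,-.139,.1,1.45),(.472,-.397,.1,1.031))
```

```text
now [ 0.538 -0.136  0.102  1.453] 57.9 w 0.0386
[ 0.537 -0.139  0.008  1.45 ] dx -3 dy -0 dz 94 turn 0.00
[ 0.537 -0.139  0.1    1.45 ] dx 0 dy 0 dz -92 turn 0.00
[ 0.472 -0.397  0.1    1.031] dx -264 dy -33 dz -0 turn 0.42
```

Call:
move_arm(moves="-1 0 8 0; -2 0 20 0; -2 0 36 0; -2 0 52 0; -2 0 66 0; -2 0 78 0; -2 0 87 0; -2 0 92 0; -2 0 94 0; -2 0 94 0")

```text
clock: 58.77
position: [0.5368, -0.1414, 0.0071]
tool_rot: [-3.141, 0.0, 1.447]
force: [0.1, -0.0, 1.0]
grip_width: 0.0385
```

Call:
move_arm(moves="0 0 0 0; 0 0 0 0; 0 0 0 0; 0 0 0 0; 0 0 0 0; 0 0 -4 0; 0 0 -16 0; 0 0 -40 0; 0 0 -70 0; 0 0 -90 0", grip=0)

```text
clock: 59.6
position: [0.5373, -0.1413, 0.1004]
tool_rot: [3.14, 0.0, 1.448]
force: [1.2, -1.0, -0.4]
grip_width: 0.0117
```

Call:
move_arm(moves="-18 -2 0 0.04; -45 -6 0 0.08; -75 -9 0 0.12; -107 -13 0 0.17; -140 -17 0 0.21; -172 -21 0 0.25; -203 -25 0 0.3; -232 -29 0 0.34; -253 -32 0 0.38; -264 -33 0 0.42")

```text
clock: 60.43
position: [0.4702, -0.4022, 0.0986]
tool_rot: [3.14, 0.001, 1.023]
force: [-1.2, -0.0, -1.0]
grip_width: 0.0112
```

Run:
```python
from pl import *
plan((.472,-.397,.011,1.031))
```

```text
now [ 0.47  -0.402  0.099  1.023] 60.4 w 0.0112
[ 0.472 -0.397  0.011  1.031] dx 5 dy -1 dz 88 turn -0.01
```

Call:
move_arm(moves="2 0 5 0; 2 0 15 0; 2 0 28 0; 2 0 42 0; 2 0 56 0; 2 0 70 0; 2 0 80 0; 2 0 86 0; 2 0 89 0; 2 0 89 0")

```text
clock: 61.27
position: [0.4725, -0.3966, 0.0099]
tool_rot: [-3.14, -0.001, 1.028]
force: [-11.9, 14.1, 39.2]
grip_width: 0.0114
```

Call:
move_arm(moves="0 0 0 0; 0 0 0 0; 0 0 0 0; 0 0 0 0; 0 0 0 0; 0 0 -4 0; 0 0 -15 0; 0 0 -40 0; 0 0 -68 0; 0 0 -90 0", grip=0.33)

```text
clock: 62.1
position: [0.4729, -0.3977, 0.1009]
tool_rot: [3.14, 0.0, 1.027]
force: [1.1, 0.2, -0.4]
grip_width: 0.0283
```

Run:
```python
from pl import *
plan((.492,-.065,.1,2.29),(.436,-.375,.1,1.031))
p=bot.grab_frame("wrist");hinges(p)
```

```text
now [ 0.473 -0.398  0.101  1.027] 62.1 w 0.0283
[ 0.492 -0.065  0.1    2.29 ] dx 295 dy -156 dz 1 turn -1.26
[ 0.436 -0.375  0.1    1.031] dx -196 dy -246 dz -0 turn 1.26
hinge L xy [ 0.4058 -0.213 ] yaw 1.41 err 2.07 n 2302 alt 6.08
hinge L xy [ 0.3533 -0.2999] yaw -0.89 err 0.64 n 1838 alt 5.5
hinge R xy [ 0.5072 -0.4163] yaw 1.03 err 0.47 n 1578 alt 5.46
hinge R xy [ 0.4736 -0.3937] yaw -2.11 err 0.49 n 1629 alt 5.35
hinge L xy [ 0.6239 -0.5772] yaw -1.62 err 35.69 n 2746 alt 36.25
hinge L xy [ 0.5428 -0.5368] yaw 2.34 err 9.83 n 1069 alt 12.69
```

Call:
move_arm(moves="18 -10 0 -0.12; 50 -26 0 -0.24; 84 -44 0 -0.36; 118 -62 0 -0.48; 152 -80 0 -0.6; 186 -98 0 -0.72; 220 -116 0 -0.84; 252 -133 0 -0.96; 280 -148 0 -1.08; 295 -156 0 -1.2", grip=0.45)

```text
clock: 62.98
position: [0.4919, -0.0604, 0.0991]
tool_rot: [3.14, 0.0, 2.237]
force: [-0.0, -0.2, -0.8]
grip_width: 0.0386
```

Run:
```python
from pl import *
p=bot.grab_frame("wrist");hinges(p)
plan((.492,-.065,.008,2.29))
```

```text
hinge R xy [ 0.4927 -0.0643] yaw -0.86 err 0.52 n 1549 alt 5.38
hinge L xy [ 0.443  -0.1354] yaw 0.33 err 0.67 n 1545 alt 5.25
hinge L xy [ 0.4062 -0.2089] yaw 1.38 err 0.9 n 1321 alt 5.8
hinge L xy [ 0.3537 -0.2984] yaw -0.88 err 0.75 n 1471 alt 5.99
now [ 0.492 -0.059  0.099  2.249] 63.0 w 0.0383
[ 0.492 -0.065  0.008  2.29 ] dx -5 dy -4 dz 91 turn -0.04
```

Call:
move_arm(moves="-1 -1 8 -0.03; -3 -2 20 -0.05; -3 -2 36 -0.05; -3 -2 52 -0.05; -3 -2 66 -0.05; -3 -2 77 -0.05; -3 -2 85 -0.05; -3 -2 90 -0.05; -3 -2 91 -0.05; -3 -2 91 -0.05")

```text
clock: 63.87
position: [0.4919, -0.068, 0.0073]
tool_rot: [-3.141, 0.0, 2.277]
force: [0.0, 0.2, 0.7]
grip_width: 0.0389
```

Call:
move_arm(moves="0 0 0 0; 0 0 0 0; 0 0 0 0; 0 0 0 0; 0 0 0 0; 0 0 -4 0; 0 0 -16 0; 0 0 -40 0; 0 0 -70 0; 0 0 -90 0", grip=0)

```text
clock: 64.7
position: [0.4921, -0.0678, 0.0997]
tool_rot: [3.141, 0.001, 2.278]
force: [1.0, -0.7, -0.7]
grip_width: 0.0112
```

Run:
```python
from pl import *
plan((.436,-.375,.1,1.031))
```

```text
now [ 0.492 -0.068  0.1    2.278] 64.7 w 0.0112
[ 0.436 -0.375  0.1    1.031] dx -197 dy -242 dz -0 turn 1.25
```

Call:
move_arm(moves="-12 -15 0 0.12; -34 -42 0 0.24; -56 -69 0 0.36; -79 -97 0 0.48; -102 -125 0 0.6; -125 -153 0 0.72; -147 -181 0 0.84; -168 -206 0 0.96; -186 -228 0 1.08; -197 -242 0 1.2")

```text
clock: 65.53
position: [0.4346, -0.378, 0.0979]
tool_rot: [3.141, 0.001, 1.069]
force: [-0.6, 0.8, -1.3]
grip_width: 0.011
```

Call:
move_arm(moves="0 0 5 0.05; 0 0 15 0.05; 0 0 28 0.05; 0 0 42 0.05; 0 0 56 0.05; 0 0 70 0.05; 0 0 80 0.05; 0 0 86 0.05; 0 0 88 0.05; 0 0 88 0.05")

```text
clock: 66.37
position: [0.4357, -0.3738, 0.01]
tool_rot: [-3.14, -0.001, 1.029]
force: [-5.9, 8.5, 16.5]
grip_width: 0.0113
```

Run:
```python
from pl import *
plan((.436,-.375,.01,1.031));print(bot.observe()["force"])
```

```text
now [ 0.436 -0.374  0.01   1.029] 66.4 w 0.0113
[ 0.436 -0.375  0.01   1.031] dx -1 dy 1 dz 0 turn -0.00
[-5.893157    8.51609436 16.49128826]
```

Call:
move_arm(moves="0 0 0 0; 0 0 0 0; 0 0 0 0; 0 0 0 0; 0 0 0 0; 0 0 -4 0; 0 0 -15 0; 0 0 -40 0; 0 0 -68 0; 0 0 -90 0", grip=0.33)

```text
clock: 67.2
position: [0.4359, -0.375, 0.1018]
tool_rot: [3.141, 0.0, 1.027]
force: [-0.1, -0.4, 0.8]
grip_width: 0.0282
```

Run:
```python
from pl import *
p=bot.grab_frame("wrist");hinges(p)
plan((.3535,-.299,.1,2.25))
```

```text
hinge L xy [ 0.4057 -0.2131] yaw 1.39 err 1.76 n 2192 alt 6.31
hinge L xy [ 0.3536 -0.3002] yaw -0.87 err 0.52 n 1767 alt 5.42
hinge R xy [ 0.5069 -0.416 ] yaw 1.03 err 0.49 n 1682 alt 5.89
hinge R xy [ 0.4731 -0.3936] yaw -2.11 err 0.51 n 1656 alt 5.6
hinge R xy [ 0.436  -0.3723] yaw -2.1 err 0.5 n 1575 alt 5.27
hinge L xy [ 0.6228 -0.5762] yaw -1.63 err 31.45 n 2689 alt 32.39
now [ 0.437 -0.376  0.105  1.027] 67.2 w 0.0281
[ 0.354 -0.299  0.1    2.25 ] dx 23 dy -112 dz 5 turn -1.22
```

Call:
move_arm(moves="2 -8 0 -0.12; 4 -20 0 -0.24; 7 -32 0 -0.36; 9 -44 0 -0.48; 12 -56 0 -0.6; 14 -68 0 -0.72; 16 -80 0 -0.84; 19 -92 0 -0.96; 21 -104 0 -1.08; 23 -112 0 -1.2", grip=0.45)

```text
clock: 68.08
position: [0.3509, -0.2968, 0.1]
tool_rot: [-3.141, 0.0, 2.234]
force: [-0.1, -1.7, 0.1]
grip_width: 0.0383
```

Run:
```python
from pl import *
plan((.3535,-.3,.008,2.26))
```

```text
now [ 0.351 -0.297  0.1    2.234] 68.1 w 0.0383
[ 0.354 -0.3    0.008  2.26 ] dx -4 dy 0 dz 92 turn -0.03
```

Call:
move_arm(moves="-2 0 8 -0.02; -3 0 20 -0.03; -3 0 36 -0.03; -3 0 52 -0.03; -3 0 66 -0.03; -3 0 77 -0.03; -3 0 85 -0.03; -3 0 90 -0.03; -3 0 92 -0.03; -3 0 92 -0.03")

```text
clock: 68.92
position: [0.3537, -0.2997, 0.0072]
tool_rot: [-3.141, -0.0, 2.257]
force: [0.9, 1.3, 0.3]
grip_width: 0.0383
```

Call:
move_arm(moves="0 0 0 0; 0 0 0 0; 0 0 0 0; 0 0 0 0; 0 0 0 0; 0 0 -4 0; 0 0 -16 0; 0 0 -40 0; 0 0 -75 0; 0 0 -110 0", grip=0)

```text
clock: 69.75
position: [0.3531, -0.2991, 0.1187]
tool_rot: [-3.141, -0.001, 2.258]
force: [0.5, -0.3, -1.3]
grip_width: 0.0113
```

Run:
```python
from pl import *
plan((.50,-.15,.12,1.66),(.669,-.043,.12,1.073))
```

```text
now [ 0.353 -0.299  0.119  2.258] 69.8 w 0.0113
[ 0.5  -0.15  0.12  1.66] dx 22 dy 208 dz -1 turn 0.60
[ 0.669 -0.043  0.12   1.073] dx 92 dy 178 dz -0 turn 0.59
```

Call:
move_arm(moves="1 10 0 0.04; 3 30 0 0.1; 6 53 0 0.16; 8 76 0 0.22; 11 99 0 0.28; 13 122 0 0.35; 16 145 0 0.42; 18 168 0 0.48; 20 188 0 0.54; 22 208 0 0.6")

```text
clock: 70.58
position: [0.5012, -0.1497, 0.1178]
tool_rot: [3.141, -0.0, 1.655]
force: [-0.4, -0.6, -2.2]
grip_width: 0.0111
```

Call:
move_arm(moves="9 18 0 0.06; 20 38 0 0.12; 31 59 0 0.18; 42 81 0 0.24; 53 103 0 0.3; 64 124 0 0.36; 75 145 0 0.42; 84 163 0 0.48; 90 174 0 0.54; 92 178 0 0.59")

```text
clock: 71.42
position: [0.6711, -0.0415, 0.1175]
tool_rot: [-3.142, -0.001, 1.066]
force: [0.1, 0.2, -1.4]
grip_width: 0.011
```

Run:
```python
from pl import *
plan((.669,-.043,.01,1.073))
p=bot.grab_frame("wrist");X=cloud(p);hsv=cv2.cvtColor(p["frame"],cv2.COLOR_RGB2HSV)
teal=(abs(hsv[...,0].astype(int)-84)<8)&(hsv[...,1]>120)&(hsv[...,2]>60)
m=teal&(np.hypot(X[...,0]-.632,X[...,1]+.023)<.12);rect(X[m],"trayL%d"%m.sum())
m&=X[...,2]>.008;rect(X[m],"walls%d"%m.sum())
p=bot.grab_frame("top");X=cloud(p);hsv=cv2.cvtColor(p["frame"],cv2.COLOR_RGB2HSV)
m=(abs(hsv[...,0].astype(int)-84)<8)&(hsv[...,1]>120)&(hsv[...,2]>60)&(np.hypot(X[...,0]-.632,X[...,1]+.023)<.12);rect(X[m],"top%d"%m.sum())
```

```text
now [ 0.671 -0.041  0.117  1.066] 71.4 w 0.011
[ 0.669 -0.043  0.01   1.073] dx -2 dy -1 dz 107 turn -0.01
trayL15995 [629.9 -22.6] [107.4 165.4] ang 61.9
walls1977 [634.3 -20.4] [ 99.3 159.8] ang 61.8
top2068 [634.4 -18.6] [ 99.8 158.8] ang 61.4
```

Call:
move_arm(moves="0 0 8 0; 0 0 20 0; 0 0 36 0; 0 0 52 0; 0 0 68 0; 0 0 83 0; 0 0 95 0; 0 0 102 0; 0 0 106 0; 0 0 107 0")

```text
clock: 72.35
position: [0.6695, -0.0438, 0.0101]
tool_rot: [-3.141, 0.0, 1.068]
force: [-4.8, -0.8, 5.9]
grip_width: 0.0113
```

Call:
move_arm(moves="0 0 0 0; 0 0 0 0; 0 0 0 0; 0 0 0 0; 0 0 0 0; 0 0 -4 0; 0 0 -15 0; 0 0 -40 0; 0 0 -68 0; 0 0 -100 0", grip=0.33)

```text
clock: 73.18
position: [0.6693, -0.0436, 0.1116]
tool_rot: [-3.141, 0.001, 1.068]
force: [1.1, 0.2, 0.2]
grip_width: 0.0282
```

Run:
```python
from pl import *
p=bot.grab_frame("wrist");hinges(p)
plan((.406,-.21,.11,1.39))
```

```text
hinge L xy [ 0.6695 -0.0436] yaw -2.08 err 0.52 n 1459 alt 5.81
now [ 0.672 -0.044  0.119  1.067] 73.2 w 0.0278
[ 0.406 -0.21   0.11   1.39 ] dx -274 dy -153 dz 9 turn -0.32
```

Call:
move_arm(moves="-14 -8 0 -0.02; -42 -24 0 -0.05; -74 -41 0 -0.09; -107 -60 0 -0.13; -140 -78 0 -0.17; -173 -97 0 -0.21; -206 -115 0 -0.25; -237 -132 0 -0.28; -260 -145 0 -0.3; -272 -153 0 -0.32", grip=0.45)

```text
clock: 74.07
position: [0.402, -0.21, 0.1112]
tool_rot: [3.141, 0.001, 1.386]
force: [0.3, -1.3, -0.9]
grip_width: 0.0381
```

Run:
```python
from pl import *
p=bot.grab_frame("wrist");hinges(p)
plan((.406,-.21,.008,1.39))
```

```text
hinge L xy [ 0.4426 -0.1361] yaw 0.35 err 0.41 n 1850 alt 5.16
hinge L xy [ 0.4062 -0.2097] yaw 1.4 err 0.42 n 1347 alt 5.33
now [ 0.401 -0.211  0.111  1.386] 74.1 w 0.0389
[ 0.406 -0.21   0.008  1.39 ] dx 2 dy 5 dz 103 turn -0.00
```

Call:
move_arm(moves="0 1 8 0; 1 3 22 0; 1 3 40 0; 1 3 57 0; 1 3 73 0; 1 3 86 0; 1 3 96 0; 1 3 101 0; 1 3 103 0; 1 3 103 0")

```text
clock: 74.95
position: [0.408, -0.2075, 0.0072]
tool_rot: [-3.141, -0.0, 1.388]
force: [-0.1, -0.4, 0.0]
grip_width: 0.0384
```

Call:
move_arm(moves="0 0 0 0; 0 0 0 0; 0 0 0 0; 0 0 0 0; 0 0 0 0; 0 0 -4 0; 0 0 -16 0; 0 0 -40 0; 0 0 -75 0; 0 0 -110 0", grip=0)

```text
clock: 75.78
position: [0.4071, -0.2074, 0.1187]
tool_rot: [-3.14, -0.0, 1.388]
force: [0.6, -0.5, -1.0]
grip_width: 0.0115
```

Run:
```python
from pl import *
plan((.634,-.021,.12,1.077))
```

```text
now [ 0.407 -0.207  0.119  1.388] 75.8 w 0.0115
[ 0.634 -0.021  0.12   1.077] dx 225 dy 189 dz -1 turn 0.31
```

Call:
move_arm(moves="12 10 0 0.02; 34 29 0 0.05; 60 50 0 0.09; 87 73 0 0.13; 114 96 0 0.17; 141 119 0 0.21; 168 141 0 0.24; 193 162 0 0.27; 213 179 0 0.29; 225 189 0 0.31")

```text
clock: 76.62
position: [0.6364, -0.0178, 0.1177]
tool_rot: [3.141, -0.001, 1.079]
force: [-0.8, -0.2, -0.5]
grip_width: 0.0113
```

Call:
move_arm(moves="0 0 8 0; 0 0 20 0; 0 0 36 0; 0 0 52 0; 0 0 68 0; 0 0 83 0; 0 0 95 0; 0 0 103 0; 0 0 107 0; 0 0 108 0")

```text
clock: 77.45
position: [0.6337, -0.0215, 0.01]
tool_rot: [-3.14, 0.001, 1.077]
force: [-15.5, -0.6, 30.2]
grip_width: 0.0113
```

Run:
```python
from pl import *
plan((.634,-.021,.01,1.077));print(bot.observe()["force"])
```

```text
now [ 0.634 -0.021  0.01   1.077] 77.5 w 0.0113
[ 0.634 -0.021  0.01   1.077] dx 1 dy 0 dz -0 turn 0.00
[-15.45948555  -0.62255246  30.22610704]
```

Call:
move_arm(moves="0 0 0 0; 0 0 0 0; 0 0 0 0; 0 0 0 0; 0 0 0 0; 0 0 -4 0; 0 0 -15 0; 0 0 -40 0; 0 0 -68 0; 0 0 -100 0", grip=0.33)

```text
clock: 78.28
position: [0.634, -0.0209, 0.1106]
tool_rot: [-3.141, 0.001, 1.078]
force: [0.4, -0.3, 1.2]
grip_width: 0.0281
```

Call:
move_arm(moves="-10 -6 0 0.05; -30 -18 0 0.12; -52 -31 0 0.2; -75 -45 0 0.28; -98 -58 0 0.36; -121 -72 0 0.44; -144 -86 0 0.52; -166 -98 0 0.6; -183 -108 0 0.67; -192 -114 0 0.73", grip=0.45)

```text
clock: 79.12
position: [0.4416, -0.1372, 0.1103]
tool_rot: [-3.142, -0.001, 0.342]
force: [0.4, -0.5, 0.4]
grip_width: 0.0387
```

Run:
```python
from pl import *
p=bot.grab_frame("wrist");hinges(p)
plan((.4427,-.136,.008,.345))
```

```text
hinge L xy [ 0.615  -0.2023] yaw 1.53 err 20.62 n 2747 alt 21.33
hinge L xy [ 0.4426 -0.1362] yaw 0.35 err 0.43 n 1374 alt 5.14
now [ 0.441 -0.138  0.11   0.337] 79.2 w 0.0383
[ 0.443 -0.136  0.008  0.345] dx 3 dy -1 dz 102 turn -0.01
```

Call:
move_arm(moves="1 0 8 0; 1 0 22 0; 1 0 40 0; 1 0 57 0; 1 0 73 0; 1 0 86 0; 1 0 96 0; 1 0 101 0; 1 0 102 0; 1 0 102 0")

```text
clock: 80.0
position: [0.4445, -0.1355, 0.0073]
tool_rot: [-3.141, -0.0, 0.348]
force: [0.1, -0.4, 0.9]
grip_width: 0.0383
```

Call:
move_arm(moves="0 0 0 0; 0 0 0 0; 0 0 0 0; 0 0 0 0; 0 0 0 0; 0 0 -4 0; 0 0 -16 0; 0 0 -40 0; 0 0 -75 0; 0 0 -110 0", grip=0)

```text
clock: 80.83
position: [0.4435, -0.1356, 0.1186]
tool_rot: [-3.141, 0.001, 0.347]
force: [0.4, 1.1, -1.8]
grip_width: 0.0113
```

Run:
```python
from pl import *
plan((.597,-.001,.12,1.077))
```

```text
now [ 0.443 -0.136  0.119  0.347] 80.8 w 0.0113
[ 5.970e-01 -1.000e-03  1.200e-01  1.077e+00] dx 190 dy -74 dz -1 turn -0.73
```

Call:
move_arm(moves="10 -4 0 -0.05; 29 -11 0 -0.12; 51 -20 0 -0.2; 74 -29 0 -0.28; 97 -38 0 -0.36; 120 -47 0 -0.44; 143 -56 0 -0.52; 164 -64 0 -0.6; 180 -70 0 -0.67; 190 -74 0 -0.73")

```text
clock: 81.67
position: [0.5989, 0.0004, 0.1177]
tool_rot: [3.141, -0.001, 1.083]
force: [-0.9, -0.0, -0.0]
grip_width: 0.0113
```

Call:
move_arm(moves="0 0 8 0; 0 0 20 0; 0 0 36 0; 0 0 52 0; 0 0 68 0; 0 0 83 0; 0 0 95 0; 0 0 103 0; 0 0 107 0; 0 0 107.5 0")

```text
clock: 82.5
position: [0.5966, -0.0019, 0.0101]
tool_rot: [-3.14, 0.001, 1.076]
force: [-10.3, -0.1, 17.4]
grip_width: 0.0115
```

Call:
move_arm(moves="0 0 0 0; 0 0 0 0; 0 0 0 0; 0 0 0 0; 0 0 0 0; 0 0 -4 0; 0 0 -15 0; 0 0 -40 0; 0 0 -75 0; 0 0 -110 0", grip=0.33)

```text
clock: 83.33
position: [0.5971, -0.0015, 0.1216]
tool_rot: [-3.141, 0.001, 1.077]
force: [0.4, 0.7, -0.2]
grip_width: 0.0282
```

Run:
```python
from pl import *
p=bot.grab_frame("wrist");hinges(p)
plan((.46,-.2,.42,.9))
```

```text
hinge L xy [ 0.5952 -0.0027] yaw 1.07 err 0.46 n 1297 alt 5.15
hinge L xy [ 0.6321 -0.0228] yaw 1.08 err 0.5 n 1346 alt 5.35
hinge L xy [ 0.669  -0.0431] yaw -2.08 err 0.57 n 1481 alt 5.65
now [ 0.6   -0.002  0.129  1.077] 83.4 w 0.0278
[ 0.46 -0.2   0.42  0.9 ] dx -241 dy -30 dz -291 turn 0.18
```

All placed. I move up for a final check of everything.

Call:
move_arm(moves="0 0 -35 0; -10 -1 -65 0.02; -32 -4 -95 0.04; -56 -7 -125 0.06; -82 -10 -153 0.08; -110 -13 -180 0.1; -138 -17 -205 0.12; -166 -20 -230 0.14; -194 -24 -255 0.16; -220 -27 -275 0.18")

```text
clock: 84.22
position: [0.4682, -0.1837, 0.3976]
tool_rot: [3.14, -0.002, 0.896]
force: [0.5, -0.3, 0.7]
grip_width: 0.0282
```

Run:
```python
from h import *
np.set_printoptions(precision=1,suppress=True)
o=bot.observe();print(o["position"],o["clock"])
p=bot.grab_frame("wrist");save(p,"w15.png",None,1.25)
hinges(p)
F=fix(cloud(p));hsv=cv2.cvtColor(p["frame"],cv2.COLOR_RGB2HSV)
m=(hsv[...,1]<60)&(hsv[...,2]>110)&(abs(F[...,1])<9)&(F[...,0]>40)&(F[...,0]<100)&(F[...,2]>30)&(F[...,2]<60);print("bar",np.percentile(F[m],[2,50,99],axis=0))
m=(F[...,2]>104)&(F[...,2]<112)&(np.hypot(F[...,0],F[...,1])<40);print("knob",F[m].min(0),F[m].max(0))
```

```text
[ 0.5 -0.2  0.4] 84.2167
hinge L xy [ 0.6 -0. ] yaw 1.0 err 3.82 n 410 alt 8.84
hinge R xy [ 0.7 -0.2] yaw 2.2 err 8.31 n 391 alt 8.54
hinge L xy [ 0.6 -0.2] yaw -2.19 err 5.35 n 269 alt 9.68
hinge L xy [ 0.9 -0.5] yaw 0.49 err 25.14 n 235 alt 27.57
hinge R xy [ 0.5 -0.4] yaw 1.02 err 1.24 n 292 alt 7.21
hinge R xy [ 0.5 -0.4] yaw -2.1 err 1.22 n 296 alt 6.84
hinge R xy [ 0.4 -0.4] yaw -2.03 err 2.25 n 252 alt 8.05
hinge R xy [ 0.6 -0.6] yaw 1.14 err 39.99 n 573 alt 40.77
hinge R xy [ 0.5 -0.7] yaw -1.97 err 21.0 n 261 alt 22.83
bar [[40.5 -7.1 41.2]
 [55.   2.4 47.2]
 [70.1  8.9 50. ]]
knob [-17.4 -15.1 104.1] [ 15.8  16.2 110.1]
```

View pics/w15.png

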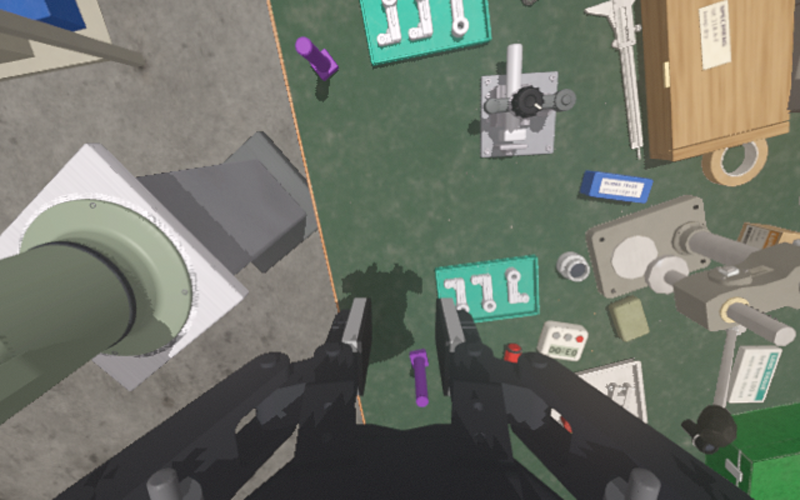

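The picture shows three arms flat in each tray, at px (390–460,20) and (455–515,290). The bar lies in the cradle under the knob at (530,102), and the look-alikes are untouched.

```bash
python3 -c "
from workcell import bot
print(bot.job_done())"
```

```text
the job is handed in; nothing more can be done
None
```

The job is handed in, at about 84 s of the 208 s allowed. No verdict was given.

- **Test bar:** It lies level in the V-cradle with its foot in the gap by the end stop. The last reading put its free end at x = 70 mm in the fixture and its top at 49–50 mm, as it should be. My first try at tipping it slipped about 24° in the grip. I laid the bar down on the bench, regripped it, and later moved it 2.5 mm along the cradle.
- **Clamp:** I swung the arm against its stop, and the knob was then over the cradle point to within 1 mm. I turned the knob about 2.0 rad clockwise. The collar mark kept pace until about 1.9 rad. In the last two steps (0.14 rad) it fell behind by roughly 0.1 rad, and I stopped there. The torque readings showed nothing clear, so the slip rests on that mark alone.
- **Hinge arms:** All six were present, none was knocked aside, and none was dropped. The three left-hand ones are in the left tray and the three right-hand ones in the right tray, flat and apart from each other. One arm in each tray lies turned end for end to the other two. The closer view of each tray gave the right hand for every arm with a tight fit. The last distant view was less precise: it fitted the right tray with small errors, but it saw the left tray only in part and matched one of its three arms.
- **Other things:** I touched neither the purple look-alikes nor anything else on the bench. In the last picture the look-alikes, timer and loupe looked undisturbed.

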